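Hang the rinsed dye cups to drain at the cobbler's bench

TASK

Hang the two rinsed dye cups mouth-down on the leaning draining pegs, the red cup on the peg with the red socket and the blue cup on the one with the blue socket. The pegs are set to different lengths, so feel for the end: lower each cup gently until its floor rests on the peg's tip before you let go, without dropping it or ramming the peg. Leave the tin, the thread and the brush where they are.

Things in the scene. Friction and masses are not known exactly. Their poses are not given: they have to be found in the camera images.
- cup_red: red straight round metal cup, 60 mm outside diameter, 105 mm tall, wall 3 mm, about 0.15 kg. Origin: centre of the outside of its closed bottom; z runs along its axis from bottom to mouth. At the start it lies in a sloping cradle, mouth end 20 degrees below level and roughly towards the robot. Its sides are free to be gripped across the diameter.
- cup_red_in (a point): centre of the inner floor of the red cup, 5 mm from its bottom along the axis
- cup_red_rim (a point): centre of the mouth of the red cup, 105 mm from its bottom along the axis
- cradle_red: fixed wooden cradle in which the red cup lies; foot 120 x 70 x 10 mm, origin under its centre, low end at -x. Its V rest, 45 mm wide, touches only the lowest part of the cup, with a stop before the lowest part of the rim; the cup's axis at mid length is 78 mm above the origin.
- peg_red: draining peg with a red socket. Origin: lower end of the socket on the peg's axis, 35 mm above the table; z points up along the peg, leaning 40 degrees from vertical, roughly away from the robot. Socket: 46 mm across, ends 50 mm from the origin; then a wooden dowel, 32 mm across, rigidly clamped. Its length varies and is not reported: the end of its tip lies 175 to 215 mm from the origin.
- stand_red: fixed steel stand of the red peg: foot 150 x 120 x 12 mm, origin on the table 20 mm towards -x of the foot's centre; the peg leans to its +x. The peg ends in a black rubber tip 30 mm across, sprung: it sinks up to 10 mm along the peg (12 N at 10 mm), then it is solid. A seated cup has its floor on the tip and its upper inner wall lying on the dowel.
- cup_blue: blue straight round metal cup, 60 mm outside diameter, 105 mm tall, wall 3 mm, about 0.15 kg. Origin: centre of the outside of its closed bottom; z runs along its axis from bottom to mouth. At the start it lies in a sloping cradle, mouth end 20 degrees below level and roughly towards the robot. Its sides are free to be gripped across the diameter.
- cup_blue_in (a point): centre of the inner floor of the blue cup, 5 mm from its bottom along the axis
- cup_blue_rim (a point): centre of the mouth of the blue cup, 105 mm from its bottom along the axis
- cradle_blue: fixed wooden cradle in which the blue cup lies; foot 120 x 70 x 10 mm, origin under its centre, low end at -x. Its V rest, 45 mm wide, touches only the lowest part of the cup, with a stop before the lowest part of the rim; the cup's axis at mid length is 78 mm above the origin.
- peg_blue: draining peg with a blue socket. Origin: lower end of the socket on the peg's axis, 35 mm above the table; z points up along the peg, leaning 40 degrees from vertical, roughly away from the robot. Socket: 46 mm across, ends 50 mm from the origin; then a wooden dowel, 32 mm across, rigidly clamped. Its length varies and is not reported: the end of its tip lies 175 to 215 mm from the origin.
- stand_blue: fixed steel stand of the blue peg: foot 150 x 120 x 12 mm, origin on the table 20 mm towards -x of the foot's centre; the peg leans to its +x. The peg ends in a black rubber tip 30 mm across, sprung: it sinks up to 10 mm along the peg (12 N at 10 mm), then it is solid. A seated cup has its floor on the tip and its upper inner wall lying on the dowel.
- tin: bystander: polish tin with black lid, 68 mm diameter, 45 mm tall, origin under its centre, on the table
- spool: bystander: black cone of thread, 64 mm diameter foot, 104 mm tall, origin under its centre, on the table
- brush: bystander: dark wooden shoe brush block, 60 x 150 x 35 mm (x, y, z), origin under its centre, on the table
Not all that is in view belongs to the job. Several things have the shape of the cup_blue; the one meant has the colours described above.

How it is judged:
By the outcome, as a careful person would: the job done as asked, in the order asked, and still so for the second after the job is handed in, with the robot touching nothing.
It also fails if it takes over 64 s, if anything falls off the work surface, if the arm or the gripper's body presses on something with over 40 N, if the wrist force passes 120 N, or if a joint passes its speed limit or range.

ROBOT

A 6-joint arm with a two-finger parallel gripper is mounted at the origin on the work surface. World frame = base frame: x ahead of the robot, y to its left, z up, the work surface at z = 0. Lengths are in m, angles in rad, forces in N, time in s.
With the tool pointing down it reaches from about 0.225 to 0.875 m from the base axis. Payload 3.4 kg.
Tool frame: the origin (TCP) lies midway between the tips of the shut fingers; the grasp point (between the pads) lies 19 mm behind it; z points along the fingers, y is the line along which they close (so a half turn about z gives the same grasp; the last joint's range is limited). The gripper opens to 85 mm and grips with 20 to 120 N. Pads are 22 mm wide; open, the fingers measure 114 mm over their backs; the gripper's body (76 mm by 85 mm) begins 54 mm behind the grasp point. The pads swing forward as they close: fully open they stand 13 mm farther back than shut.
Start: joints at [-1.358, 0.276, 1.505, -0, 1.361, -0.121], TCP at [0.188, -0.543, 0.204] pointing down, gripper open.
Joint ranges: [-2.89, 2.89], [-0.75, 2.08], [0.22, 2.7], [-1.18, 4.32], [0.11, 2.71], [-2.7, 2.7]. Speed limits (rad/s): [2.57, 2.57, 3.14, 3.14, 3.14, 3.14].

INTERFACE

Orientations are given as a unit quaternion [x, y, z, w].
In Python, from cell import * gives the robot as it stands.
- The arm moves only by the tool send_rows, never from a script. Its argument "series" is a list of rows, each an object of numbers: "tx", "ty", "tz": the shift along the tool's x, y, z in m; "twist": the turn about the tool's z in rad; "jaw": the gripper's target within -1 to 1 (fully open at 1, half-way at 0, shut at -1). In form: [{"tx": .., "ty": .., "tz": .., "twist": .., "jaw": ..}, ...]. A call has 1 to 8 rows; each row shifts and turns the commanded pose from where the row before left it, along the tool's axes as they then stand; what a row does not reach is not made up. A row lasts 1/10 s, in which the tool goes at most 50 mm and 8.59 degrees, less where a joint would pass 70% of its speed; a pose out of reach is approached as far as the arm can. A call with a gripper value outside its range is refused whole. The fingers move at their own pace and stop on an object; "grip_force" is the grip in N (left out, the last holds). Time passes only in rows, so rows that do not move let the fingers close. It gives the time, the measured TCP pose, the force, the opening and the grip force at its end, in the units of the state.
- get_state(): the state, without advancing time (a new reading comes with each control period).
- snapshot(name): name is "side" or "top" or "wrist"; returns a dict with "img" (384x512x3 uint8, red, green, blue), "range_z" (384x512 float32, m along the optical axis (not along the pixel's ray), 0 where there is no reading), "fovy" (degrees; the focal length in pixels is half the picture's height over the tangent of half this angle, whatever the lens; pixels are square), "cx", "cy" (the principal point, pixels), "R" (3x3) and "t" (3): a world point X has camera coordinates R X + t. Camera axes: x right, y down, z forward; pixel columns grow to the right and rows downward; lengths in m; the calibration is good to about 2 mm. A picture is of the moment at which its call begins.
- close_job(): hands the job in; it is judged then, once.
The state is a dict: "time_s": time; "joints": joint angles; "joint_velocities": joint speeds; "joint_efforts": joint torques, N m; "ee_pos": TCP position; "eef_rot": TCP orientation; "wrist_force": force on the tool from outside, world axes, zero at the start; "ft_torque": the same for the moment, N m; "grip_width": opening from 0.0 (shut) to 1.0 (fully open); "finger_force": force on a finger pad.
Only numpy, scipy, OpenCV 4.12 (cv2) and the standard library are available. Lean on these libraries where they do the work, as an engineer would, in place of code of your own. Each camera call takes 0.05 s, during which the arm holds its last target. There are 200 camera calls.

## Working session

There is one attempt and no reset: what is moved stays moved. The work goes in short steps, Python scripts to look and compute and a tool call to move; the robot and the scene stay as the last step left them, time stands still between calls to the robot, and variables do not carry over. Pictures are saved under pics/ and viewed, at most 13 in all, crops included, and the job is handed in when it is done.

Besides the shell and the picture viewer there is one more tool, called after "Emit:" as name(argument=value, ...), one argument or row to a line, values as JSON. send_rows: Moves the arm, as the interface text tells. Its arguments: {"type":"object","properties":{"series":{"type":"array","items":{"type":"object","properties":{"tx":{"type":"number"},"ty":{"type":"number"},"tz":{"type":"number"},"twist":{"type":"number"},"jaw":{"type":"number"}}}},"grip_force":{"type":"number"}},"required":["series"]}

```bash
ls; mkdir -p pics
python3 - <<'E'
from cell import *
import cv2,numpy as np
print(get_state())
for n in ["side","top"]:
    s=snapshot(n); np.savez(f"{n}0.npz",**s); cv2.imwrite(f"pics/{n}0.png",s["img"][:,:,::-1]); print(n,s["fovy"],s["cx"],s["cy"],s["R"].round(3).tolist(),s["t"])
E
```

```text
pics
{'time_s': 0.0, 'joints': array([-1.35799807e+00,  2.76614555e-01,  1.50611888e+00,  4.77281851e-06,
        1.36069855e+00, -1.21016177e-01]), 'joint_velocities': array([-0.00013299,  0.00113261, -0.00065165, -0.00124478, -0.00105226,
       -0.00056836]), 'joint_efforts': array([-1.81384985e-04, -4.16780484e+01, -2.45808578e+01, -6.89466924e-04,
        1.08820258e-02, -2.73119042e-05]), 'ee_pos': array([ 0.18826535, -0.54270458,  0.20353428]), 'eef_rot': array([ 9.86102963e-01,  1.66132782e-01, -3.98586111e-05, -9.18805083e-04]), 'wrist_force': array([-0.30817811,  0.20416094, -0.10582825]), 'ft_torque': array([0.03423161, 0.0023291 , 0.04656149]), 'finger_force': 0.0, 'grip_width': 1.0012079433203782}
side 47.60722500022295 244.83019379697936 190.9253754973287 [[-0.698, -0.716, -0.008], [-0.371, 0.371, -0.851], [0.612, -0.591, -0.525]] [0.36536861 0.28633599 0.82562084]
top 53.120211134373676 258.98381603197487 188.92520544244007 [[-0.025, -1.0, -0.015], [-0.996, 0.027, -0.088], [0.089, 0.013, -0.996]] [-0.00375946  0.54173254  1.25311764]
```

View pics/side0.png

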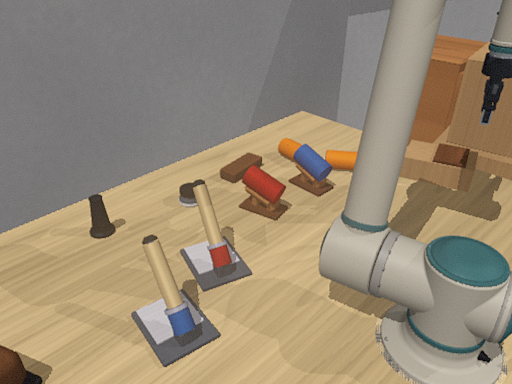

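View pics/top0.png

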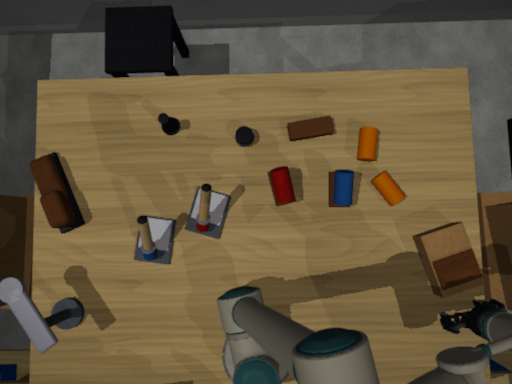

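Side view: the red cup is at (264,185), the blue cup at (312,162), the red peg at about (208,220) and the blue peg at about (165,290). Top view: red cup (282,186), blue cup (343,188), red socket (203,226) and blue socket (150,254), with the tips at (205,187) and (144,219). The orange cups are decoys. Next I fit cylinders to the range points.

```bash
cat > h.py <<'E'
import numpy as np, cv2
from scipy.optimize import least_squares
def cloud(s):
    f=192/np.tan(np.radians(float(s["fovy"]))/2); z=s["range_z"].astype(float)
    v,u=np.mgrid[:384,:512]
    P=np.stack([(u-s["cx"])/f*z,(v-s["cy"])/f*z,z],-1)
    W=(P-s["t"])@s["R"]; W[z<=0]=np.nan
    return W, cv2.cvtColor(s["img"],cv2.COLOR_RGB2HSV)
def colour(H,c):
    h,s,v=H[...,0],H[...,1],H[...,2]
    m={"red":((h<6)|(h>172)),"blue":(h>100)&(h<125)}[c]
    return cv2.erode((m&(s>130)&(v>40)).astype(np.uint8),np.ones((3,3)))>0
def dirn(phi,el): return np.array([np.cos(phi)*np.cos(el),np.sin(phi)*np.cos(el),np.sin(el)])
def fit(P,z0,el,R,x0,free_el=False):
    def r(p):
        d=dirn(p[2],p[3] if free_el else el); q=P-[p[0],p[1],p[4] if free_el else z0]
        return np.linalg.norm(np.cross(q,d),axis=1)-R
    if free_el: x0=list(x0)+[el,z0]
    o=least_squares(r,x0,loss="soft_l1",f_scale=.002)
    return o.x,np.sqrt(np.mean(o.fun**2))
E
cat > m.py <<'E'
from h import *
C={n:cloud(dict(np.load(f"{n}0.npz"))) for n in ["side","top"]}
for n,(W,H) in C.items():
  for c in ["red","blue"]:
    m=colour(H,c); k,l,st,ce=cv2.connectedComponentsWithStats(m.astype(np.uint8))
    for i in range(1,k):
      if st[i,4]>25: print(n,c,st[i].tolist(),np.nanmedian(W[l==i],0).round(3))
E
python3 m.py
```

```text
side red [246, 167, 36, 30, 440] [ 0.536 -0.08   0.1  ]
side red [212, 247, 16, 19, 196] [0.422 0.177 0.062]
top red [272, 168, 21, 34, 505] [ 0.545 -0.091  0.105]
top red [198, 225, 10, 6, 41] [0.42  0.167 0.06 ]
top blue [335, 171, 17, 34, 516] [ 0.532 -0.279  0.105]
top blue [145, 253, 10, 6, 37] [0.333 0.335 0.059]
```

```bash
cat > m2.py <<'E'
from h import *
C={n:cloud(dict(np.load(f"{n}0.npz"))) for n in ["side","top"]}
A=np.radians
for c,cc,pc in [("red",(.54,-.087),(.42,.17)),("blue",(.532,-.279),(.333,.335))]:
  for src in [["side"],["top"],["side","top"]]:
    P=np.concatenate([C[n][0].reshape(-1,3) for n in src]); P=P[np.isfinite(P[:,0])]
    q=P[(np.hypot(P[:,0]-cc[0],P[:,1]-cc[1])<.075)&(P[:,2]>.075)]
    x,e=fit(q,.078,A(20),.03,(*cc,0)); xf,ef=fit(q,.078,A(20),.03,(*cc,0),True)
    d=dirn(x[2],A(20)); s=(q-[x[0],x[1],.078])@d; lo,hi=np.percentile(s,[1,99])
    mid=np.array([x[0],x[1],.078])+d*(lo+hi)/2
    print(c,src,"cup",len(q),"phi",np.degrees(x[2]).round(1),"rms",e.round(4),"len",(hi-lo).round(4),"mid",mid.round(4),"free",xf[:2].round(4),np.degrees(xf[2:4]).round(1),xf[4].round(4))
    q=P[(np.hypot(P[:,0]-pc[0],P[:,1]-pc[1])<.2)&(P[:,2]>.08)]
    d0=dirn(0,A(50)); t=q-[*pc,.06]; q=q[np.linalg.norm(np.cross(t,d0),axis=1)<.06]
    x,e=fit(q,.035,A(50),.016,(pc[0]-.02,pc[1],0)); xf,ef=fit(q,.035,A(50),.016,(pc[0]-.02,pc[1],0),True)
    s=(q-[x[0],x[1],.035])@dirn(x[2],A(50))
    print(c,src,"peg",len(q),x[:2].round(4),"phi",np.degrees(x[2]).round(1),"rms",e.round(4),"tip",np.percentile(s,[97,99,100]).round(4),"free",xf[:2].round(4),np.degrees(xf[2:4]).round(1),xf[4].round(4))
E
python3 m2.py
```

```text
red ['side'] cup 725 phi 12.3 rms 0.0019 len 0.1032 mid [ 0.5489 -0.0952  0.0789] free [ 0.6632 -0.0703] [12.3 20. ] 0.1213
red ['side'] peg 989 [0.3902 0.1894] phi -18.7 rms 0.0056 tip [0.2139 0.2187 0.2218] free [ 2.0209 -0.2804] [-15.9  48.6] 1.9661
red ['top'] cup 654 phi 13.2 rms 0.0042 len 0.104 mid [ 0.5523 -0.0909  0.0795] free [ 0.888  -0.0119] [13.2 20. ] 0.2049
red ['top'] peg 422 [0.3867 0.1752] phi -16.1 rms 0.0063 tip [0.2213 0.2228 0.2237] free [-1.639   0.8617] [-18.6  47.3] -2.2733
red ['side', 'top'] cup 1379 phi 12.4 rms 0.0034 len 0.1063 mid [ 0.5514 -0.0931  0.0792] free [1.2845 0.0683] [12.4 19.9] 0.3514
red ['side', 'top'] peg 1411 [0.3891 0.1873] phi -18.7 rms 0.006 tip [0.2189 0.222  0.2245] free [-2.7362  1.0886] [-16.2  48.2] -3.5954
blue ['side'] cup 597 phi -2.1 rms 0.002 len 0.1043 mid [ 0.534  -0.2872  0.0785] free [ 1.0492 -0.3062] [-2.1 20. ] 0.2666
blue ['side'] peg 1388 [0.2991 0.3549] phi -10.1 rms 0.0054 tip [0.2075 0.2114 0.2139] free [1.0808 0.2218] [-9.1 48.8] 0.9051
blue ['top'] cup 665 phi -1.8 rms 0.0041 len 0.1047 mid [ 0.5378 -0.2835  0.0793] free [ 0.6417 -0.2868] [-1.8 20.4] 0.118
blue ['top'] peg 407 [0.3334 0.3431] phi -7.5 rms 0.0034 tip [0.1917 0.1934 0.1952] free [0.8769 0.2651] [-8.3 48.3] 0.656
blue ['side', 'top'] cup 1262 phi -1.9 rms 0.0035 len 0.1058 mid [ 0.5369 -0.2854  0.0791] free [ 0.7525 -0.2931] [-2.1 20.3] 0.1591
blue ['side', 'top'] peg 1795 [0.299  0.3536] phi -10.7 rms 0.006 tip [0.2114 0.2139 0.2179] free [0.7028 0.2841] [-8.8 48.6] 0.4644
```

Emit:
send_rows(
  series=[
    {"twist":0.115,"jaw":1},
    {"tx":0.03,"ty":-0.023},
    {"tx":0.03,"ty":-0.023},
    {"tx":0.03,"ty":-0.023},
    {"tx":0.03,"ty":-0.023},
    {"tx":0.03,"ty":-0.023},
    {"tx":0.03,"ty":-0.023},
    {"tx":0.03,"ty":-0.023},
  ],
  grip_force=40,
)

```text
invalid input
```

```bash
cat > plan.py <<'E'
import sys, numpy as np
from cell import *
from scipy.spatial.transform import Rotation as Ro
def plan(x,y,z,psi):
    s=get_state(); M=Ro.from_quat(s["eef_rot"]).as_matrix(); p0=np.degrees(np.arctan2(M[1,0],M[0,0]))
    tw=(p0-psi+180)%360-180; c,k=np.cos(np.radians(psi)),np.sin(np.radians(psi))
    d=np.array([x,y,z])-s["ee_pos"]
    print("t",round(s["time_s"],2),"at",s["ee_pos"].round(4),"psi",p0.round(2),"j",s["joints"].round(2),"| twist",np.radians(tw).round(4),"tx",(d[0]*c+d[1]*k).round(4),"ty",(d[0]*k-d[1]*c).round(4),"tz",(-d[2]).round(4),"F",s["wrist_force"].round(2),"w",round(s["grip_width"],3))
if __name__=="__main__": plan(*map(float,sys.argv[1:5]))
E
python3 plan.py .573 -.088 .18 12.5
sed -i 's/>.08)\]/>.1)]/' m2.py; sed -i 's/+180)/+180)/' plan.py; python3 m2.py | grep peg
```

```text
t 0.1 at [ 0.1883 -0.5428  0.2036] psi 19.12 j [-1.36  0.28  1.51 -0.    1.36 -0.12] | twist 0.1156 tx 0.474 ty -0.3607 tz 0.0236 F [ 0.43 -0.38  0.02] w 1.0
red ['side'] peg 776 [0.3904 0.1895] phi -18.6 rms 0.0054 tip [0.2154 0.2193 0.2216] free [0.3141 0.2072] [-16.2  48.8] -0.0489
red ['top'] peg 331 [0.3858 0.1677] phi -13.1 rms 0.0062 tip [0.2212 0.2223 0.2231] free [-0.3983  0.4349] [-18.1  46.4] -0.818
red ['side', 'top'] peg 1107 [0.39   0.1888] phi -19.5 rms 0.0059 tip [0.2196 0.222  0.2243] free [-0.2964  0.3926] [-16.9  48.1] -0.7545
blue ['side'] peg 1069 [0.2995 0.3554] phi -10.2 rms 0.0051 tip [0.2085 0.2117 0.2136] free [0.68   0.2849] [-9.2 49.5] 0.4481
blue ['top'] peg 319 [0.3337 0.3411] phi -6.4 rms 0.0033 tip [0.1919 0.1931 0.1949] free [0.625  0.3059] [-7.1 48.9] 0.3749
blue ['side', 'top'] peg 1388 [0.2995 0.3547] phi -11.2 rms 0.0059 tip [0.2123 0.2143 0.2177] free [0.7074 0.2845] [-8.6 49.2] 0.4765
```

Emit:
send_rows(
  series=[
    {"tx":0,"ty":0,"tz":0,"twist":0.115,"jaw":1},
    {"tx":0.03,"ty":-0.023,"tz":0,"twist":0,"jaw":1},
    {"tx":0.03,"ty":-0.023,"tz":0,"twist":0,"jaw":1},
    {"tx":0.03,"ty":-0.023,"tz":0,"twist":0,"jaw":1},
    {"tx":0.03,"ty":-0.023,"tz":0,"twist":0,"jaw":1},
    {"tx":0.03,"ty":-0.023,"tz":0,"twist":0,"jaw":1},
    {"tx":0.03,"ty":-0.023,"tz":0,"twist":0,"jaw":1},
    {"tx":0.03,"ty":-0.023,"tz":0,"twist":0,"jaw":1},
  ],
  grip_force=40,
)

```text
time_s: 0.9
ee_pos: [0.359, -0.3391, 0.2041]
eef_rot: [0.994, 0.109, -0.0, -0.0]
wrist_force: [1.1, -0.2, -0.4]
grip_width: 1.002
finger_force: 0.0
```

```bash
python3 plan.py .573 -.088 .18 12.5
```

```text
t 0.9 at [ 0.359  -0.3391  0.2041] psi 12.52 j [-0.9   0.15  1.67  0.    1.32  0.45] | twist 0.0004 tx 0.2632 ty -0.1988 tz 0.0241 F [ 1.14 -0.24 -0.44] w 1.002
```

Emit:
send_rows(
  series=[
    {"tx":0.035,"ty":-0.026,"tz":0.003,"twist":0,"jaw":1},
    {"tx":0.035,"ty":-0.026,"tz":0.003,"twist":0,"jaw":1},
    {"tx":0.035,"ty":-0.026,"tz":0.003,"twist":0,"jaw":1},
    {"tx":0.035,"ty":-0.026,"tz":0.003,"twist":0,"jaw":1},
    {"tx":0.035,"ty":-0.026,"tz":0.003,"twist":0,"jaw":1},
    {"tx":0.033,"ty":-0.026,"tz":0.003,"twist":0,"jaw":1},
    {"tx":0.033,"ty":-0.026,"tz":0.003,"twist":0,"jaw":1},
    {"tx":0,"ty":0,"tz":0,"twist":0,"jaw":1},
  ],
)

```text
time_s: 1.7
ee_pos: [0.5566, -0.1064, 0.1823]
eef_rot: [0.994, 0.112, 0.0, -0.001]
wrist_force: [-1.0, -0.1, 0.3]
grip_width: 1.0
finger_force: 0.0
```

```bash
cat > cupm.py <<'E'
import sys
from h import *
from cell import *
c=sys.argv[1]; n=sys.argv[2]
A=np.radians
s=snapshot("wrist"); cv2.imwrite(f"pics/{n}.png",s["img"][:,:,::-1]); np.savez(n+".npz",**s)
W,H=cloud(s); m=colour(H,c); P=W[m]; P=P[np.isfinite(P[:,0])]; print(len(P), P.min(0).round(3),P.max(0).round(3))
x0=np.median(P,0)
x,e=fit(P,.078,A(20),.03,(x0[0],x0[1],0)); d=dirn(x[2],A(20)); t=(P-[x[0],x[1],.078])@d; lo,hi=np.percentile(t,[1,99])
mid=np.array([x[0],x[1],.078])+d*(lo+hi)/2
print("phi",np.degrees(x[2]).round(2),"rms",e.round(4),"len",round(hi-lo,4),"mid",mid.round(4))
E
python3 plan.py .573 -.088 .18 12.5; python3 cupm.py red w1
python3 - <<'E'
from h import *
C={n:cloud(dict(np.load(f"{n}0.npz"))) for n in ["side","top"]}
# peg cross sections: visible-surface centroid at heights
for c,pc in [("red",(.42,.17)),("blue",(.333,.335))]:
  for n in C:
    W=C[n][0].reshape(-1,3); W=W[np.isfinite(W[:,0])]; W=W[(np.hypot(W[:,0]-pc[0],W[:,1]-pc[1])<.15)]
    print(c,n,[(z,len(q),q.mean(0)[:2].round(3).tolist(),np.ptp(q,0)[:2].round(3).tolist()) for z in (.1,.13,.16,.19) for q in [W[abs(W[:,2]-z)<.008]] if len(q)], "top z",W[:,2].max().round(4), W[W[:,2].argmax()].round(3))
E
```

```text
t 1.7 at [ 0.5566 -0.1064  0.1823] psi 12.82 j [-0.31  0.28  1.56  0.    1.31  1.03] | twist 0.0056 tx 0.02 ty -0.0144 tz 0.0023 F [-1.01 -0.07  0.35] w 1.0
7387 [ 0.418 -0.13   0.037] [0.609 0.15  0.126]
phi 11.25 rms 0.0332 len 0.1283 mid [ 0.5395 -0.0966  0.0746]
red side [(0.1, 132, [0.458, 0.161], [0.037, 0.033]), (0.13, 145, [0.478, 0.162], [0.107, 0.184]), (0.16, 167, [0.491, 0.176], [0.122, 0.195]), (0.19, 92, [0.521, 0.153], [0.107, 0.197])] top z 0.1939 [0.531 0.133 0.194]
red top [(0.1, 46, [0.457, 0.158], [0.035, 0.033]), (0.13, 53, [0.469, 0.179], [0.096, 0.184]), (0.16, 65, [0.487, 0.185], [0.107, 0.194]), (0.19, 86, [0.53, 0.145], [0.106, 0.195])] top z 0.1953 [0.536 0.141 0.195]
blue side [(0.1, 199, [0.371, 0.339], [0.037, 0.031]), (0.13, 201, [0.396, 0.335], [0.04, 0.032]), (0.16, 193, [0.421, 0.331], [0.037, 0.031]), (0.19, 59, [0.442, 0.326], [0.016, 0.021])] top z 0.1874 [0.447 0.326 0.187]
blue top [(0.1, 44, [0.372, 0.332], [0.031, 0.032]), (0.13, 49, [0.397, 0.328], [0.036, 0.032]), (0.16, 48, [0.423, 0.325], [0.05, 0.029]), (0.19, 44, [0.446, 0.326], [0.026, 0.021])] top z 0.1899 [0.443 0.325 0.19 ]
```

```bash
cat > m3.py <<'E'
from h import *
A=np.radians
C={n:cloud(dict(np.load(f)))[0].reshape(-1,3) for n,f in [("side","side0.npz"),("top","top0.npz"),("w1","w1.npz")]}
C={n:P[np.isfinite(P[:,0])] for n,P in C.items()}
for c,x0 in [("red",(.40,.175,A(-16))),("blue",(.31,.345,A(-8)))]:
  for src in [["side"],["top"],["w1"],["side","top"],["side","top","w1"]]:
    P=np.concatenate([C[n] for n in src]); P=P[P[:,2]>.09]; x=np.array(x0)
    for tol in (.025,.008,.005):
        o=np.array([x[0],x[1],.035]); d=dirn(x[2],A(50)); r=np.linalg.norm(np.cross(P-o,d),axis=1); s=(P-o)@d
        q=P[(abs(r-.016)<tol)&(s<.19)&(s>.065)]
        if len(q)<30: break
        x,e=fit(q,.035,A(50),.016,x)
    if len(q)<30: continue
    o=np.array([x[0],x[1],.035]); d=dirn(x[2],A(50)); r=np.linalg.norm(np.cross(P-o,d),axis=1); s=(P-o)@d
    k=s[(r<.02)&(s>.1)&(s<.25)]
    print(c,src,len(q),x[:2].round(4),np.degrees(x[2]).round(1),"rms",e.round(4),"tip",np.percentile(k,[95,98,100]).round(4))
W,H=cloud(dict(np.load("w1.npz"))); P=W[colour(H,"red")]; P=P[np.isfinite(P[:,0])]; P=P[np.hypot(P[:,0]-.55,P[:,1]+.09)<.08]
x=[.55,-.093,A(12)]
for i in range(2):
  x,e=fit(P,.078,A(20),.03,x); d=dirn(x[2],A(20)); t=(P-[x[0],x[1],.078])
  P=P[abs(np.linalg.norm(np.cross(t,d),axis=1)-.03)<.006]
t=(P-[x[0],x[1],.078])@d; lo,hi=np.percentile(t,[1,99])
print("cup w1",len(P),np.degrees(x[2]).round(2),e.round(4),round(hi-lo,4),(np.array([x[0],x[1],.078])+d*(lo+hi)/2).round(4))
E
python3 m3.py
```

```text
red ['side'] 471 [0.3878 0.1871] -16.2 rms 0.0025 tip [0.2121 0.2167 0.2209]
red ['top'] 166 [0.3831 0.176 ] -16.3 rms 0.0026 tip [0.2174 0.2197 0.2245]
red ['side', 'top'] 633 [0.3865 0.1871] -17.4 rms 0.0026 tip [0.215  0.2186 0.2248]
red ['side', 'top', 'w1'] 633 [0.3865 0.1871] -17.4 rms 0.0026 tip [0.215  0.2186 0.2248]
blue ['side'] 715 [0.2964 0.3522] -8.2 rms 0.0025 tip [0.2057 0.2094 0.2152]
blue ['top'] 165 [0.2973 0.3354] -7.7 rms 0.0025 tip [0.2086 0.2114 0.2124]
blue ['side', 'top'] 867 [0.296  0.3521] -9.3 rms 0.0025 tip [0.2078 0.2112 0.2181]
blue ['side', 'top', 'w1'] 867 [0.296  0.3521] -9.3 rms 0.0025 tip [0.2078 0.2112 0.2181]
cup w1 5997 13.01 0.0012 0.0992 [ 0.5526 -0.0944  0.0795]
```

View pics/w1.png

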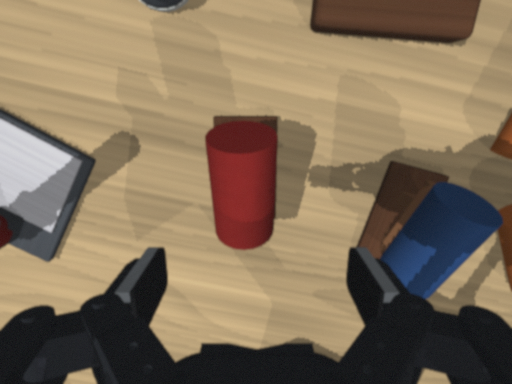

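```bash
python3 plan.py .575 -.089 .064 12.8
```

```text
t 1.75 at [ 0.5549 -0.1085  0.1824] psi 12.77 j [-0.32  0.28  1.56  0.    1.31  1.03] | twist -0.0005 tx 0.0239 ty -0.0145 tz 0.1184 F [ 0.25  0.03 -0.3 ] w 1.0
```

Emit:
send_rows(
  series=[
    {"tx":0.012,"ty":-0.007,"tz":0.0,"twist":0,"jaw":1},
    {"tx":0.012,"ty":-0.0075,"tz":0.01,"twist":0,"jaw":1},
    {"tx":0,"ty":0,"tz":0.036,"twist":0,"jaw":1},
    {"tx":0,"ty":0,"tz":0.036,"twist":0,"jaw":1},
    {"tx":0,"ty":0,"tz":0.024,"twist":0,"jaw":1},
    {"tx":0,"ty":0,"tz":0.012,"twist":0,"jaw":1},
    {"tx":0,"ty":0,"tz":0,"twist":0,"jaw":1},
  ],
)

```text
time_s: 2.45
ee_pos: [0.5732, -0.0912, 0.0635]
eef_rot: [0.994, 0.109, -0.002, -0.001]
wrist_force: [0.5, 0.4, 0.0]
grip_width: 1.0
finger_force: 0.0
```

```bash
python3 plan.py .575 -.089 .064 12.8
```

```text
t 2.45 at [ 0.5732 -0.0912  0.0635] psi 12.48 j [-0.28  0.4   1.7   0.    1.05  1.08] | twist -0.0055 tx 0.0022 ty -0.0017 tz -0.0005 F [0.47 0.42 0.01] w 1.0
```

Emit:
send_rows(
  series=[
    {"tx":0.002,"ty":-0.001,"tz":0,"twist":0,"jaw":-1},
    {"tx":0,"ty":0,"tz":0,"twist":0,"jaw":-1},
    {"tx":0,"ty":0,"tz":0,"twist":0,"jaw":-1},
    {"tx":0,"ty":0,"tz":0,"twist":0,"jaw":-1},
    {"tx":0,"ty":0,"tz":0,"twist":0,"jaw":-1},
    {"tx":0,"ty":0,"tz":0,"twist":0,"jaw":-1},
  ],
  grip_force=25,
)

```text
time_s: 3.05
ee_pos: [0.5776, -0.0882, 0.0678]
eef_rot: [0.994, 0.109, 0.002, -0.001]
wrist_force: [-0.6, 4.6, 5.8]
grip_width: 0.629
finger_force: 24.9
```

Emit:
send_rows(
  series=[
    {"tx":0,"ty":0,"tz":0,"twist":0,"jaw":1},
    {"tx":0,"ty":0,"tz":0,"twist":0,"jaw":1},
    {"tx":0,"ty":-0.002,"tz":0.006,"twist":0,"jaw":1},
    {"tx":0,"ty":0,"tz":0,"twist":0,"jaw":-1},
    {"tx":0,"ty":0,"tz":0,"twist":0,"jaw":-1},
    {"tx":0,"ty":0,"tz":0,"twist":0,"jaw":-1},
    {"tx":0,"ty":0,"tz":0,"twist":0,"jaw":-1},
    {"tx":0,"ty":0,"tz":0,"twist":0,"jaw":-1},
  ],
)

```text
time_s: 3.85
ee_pos: [0.5758, -0.0885, 0.0595]
eef_rot: [0.994, 0.109, 0.0, 0.001]
wrist_force: [-0.8, -2.8, 1.5]
grip_width: 0.683
finger_force: 25.7
```

```bash
python3 plan.py .575 -.089 .064 12.8;  python3 - <<'E'
from cell import *
import cv2,numpy as np
s=snapshot("side"); np.savez("s1.npz",**s); cv2.imwrite("pics/s1.png",cv2.resize(s["img"][80:280,160:400,::-1],(720,600),interpolation=2))
E
```

```text
t 3.85 at [ 0.5758 -0.0885  0.0595] psi 12.54 j [-0.27  0.4   1.7  -0.    1.04  1.08] | twist -0.0045 tx -0.0009 ty 0.0003 tz -0.0045 F [-0.81 -2.84  1.47] w 0.683
```

View pics/s1.png

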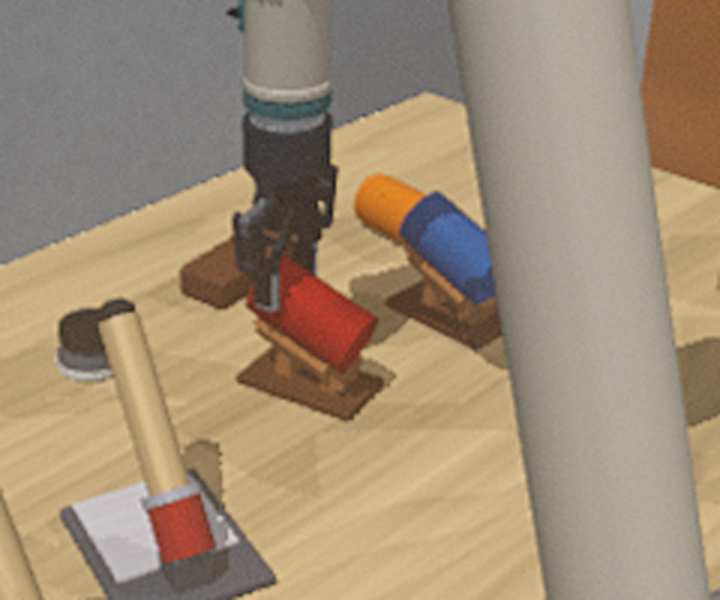

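Emit:
send_rows(
  series=[
    {"tx":0,"ty":0,"tz":0,"twist":0,"jaw":0.8},
    {"tx":0,"ty":0,"tz":0,"twist":0,"jaw":0.8},
    {"tx":0,"ty":0.001,"tz":0.007,"twist":0,"jaw":0.8},
    {"tx":0,"ty":0,"tz":0,"twist":0,"jaw":-1},
    {"tx":0,"ty":0,"tz":0,"twist":0,"jaw":-1},
    {"tx":0,"ty":0,"tz":0,"twist":0,"jaw":-1},
    {"tx":0,"ty":0,"tz":0,"twist":0,"jaw":-1},
    {"tx":0,"ty":0,"tz":0,"twist":0,"jaw":-1},
  ],
)

```text
time_s: 4.7
ee_pos: [0.5758, -0.0887, 0.0522]
eef_rot: [0.994, 0.109, -0.0, -0.0]
wrist_force: [0.3, 0.3, -1.8]
grip_width: 0.7
finger_force: 27.3
```

```bash
python3 plan.py .575 -.089 .064 12.8
```

```text
t 4.7 at [ 0.5758 -0.0887  0.0522] psi 12.54 j [-0.27  0.41  1.71  0.    1.02  1.08] | twist -0.0046 tx -0.0009 ty 0.0001 tz -0.0118 F [ 0.3   0.29 -1.78] w 0.7
```

Emit:
send_rows(
  series=[
    {"tx":-0.0055,"ty":0,"tz":-0.0048,"twist":0,"jaw":-1},
    {"tx":-0.0056,"ty":0,"tz":-0.0048,"twist":0,"jaw":-1},
    {"tx":-0.006,"ty":0,"tz":-0.0042,"twist":0,"jaw":-1},
  ],
)

```text
time_s: 5.0
ee_pos: [0.5608, -0.0927, 0.0675]
eef_rot: [0.994, 0.109, 0.002, 0.0]
wrist_force: [4.3, 1.3, 0.5]
grip_width: 0.699
finger_force: 27.0
```

```bash
cat > pit.py <<'E'
import sys
from h import *
from cell import *
A=np.radians
c,n=sys.argv[1:3]; cam=sys.argv[3] if len(sys.argv)>3 else "side"; el=float(sys.argv[4]) if len(sys.argv)>4 else 35
st=get_state(); e=st["ee_pos"]
s=snapshot(cam); cv2.imwrite(f"pics/{n}.png",cv2.resize(s["img"][60:320,120:460,::-1],None,fx=2,fy=2)); np.savez(n+".npz",**s)
W,H=cloud(s); h,sa,v=H[...,0],H[...,1],H[...,2]
m=((h<6)|(h>172) if c=="red" else (h>95)&(h<135))&(sa>110)&(v>30); m=cv2.erode(m.astype(np.uint8),np.ones((3,3)))>0
P=W[m]; P=P[np.isfinite(P[:,0])]; P=P[np.linalg.norm(P-(e+[-.02,0,.03]),axis=1)<.1]
from scipy.spatial.transform import Rotation as Ro
M=Ro.from_quat(st["eef_rot"]).as_matrix(); psi=np.arctan2(M[1,0],M[0,0])
def r(p,q=None):
    q=P if q is None else q
    d=dirn(p[2],p[3]); o=e+np.array([0,p[0],p[1]]); return np.linalg.norm(np.cross(q-o,d),axis=1)-.03
o=least_squares(r,[0,.03,psi,A(el)],loss="soft_l1",f_scale=.002); k=abs(r(o.x))<.004
o=least_squares(lambda p:r(p,P[k]),o.x,loss="soft_l1",f_scale=.002); p=o.x
d=dirn(p[2],p[3]); t=(P[k]-e)@d; lo,hi=np.percentile(t,[1,99]); org=e+np.array([0,p[0],p[1]]); b=(org-e)@d
# axis point under tcp plane: where axis passes TCP vertical
print(len(P),k.sum(),"phi",np.degrees(p[2]).round(1),"el",np.degrees(p[3]).round(1),"rms",np.sqrt(np.mean(o.fun**2)).round(4),"len",round(hi-lo,4),"axis dy,dz at TCP x",p[:2].round(4),"bottom",(org+d*(hi-b)).round(4),"mouth",(org+d*(lo-b)).round(4),"ee",e.round(4),"F",st["wrist_force"].round(1),"t",st["time_s"])
E
python3 pit.py red s2 side 35
```

```text
400 385 phi 11.4 el 31.5 rms 0.0018 len 0.0828 axis dy,dz at TCP x [-0.0012  0.0364] bottom [ 0.5644 -0.0932  0.1061] mouth [ 0.4952 -0.1072  0.0629] ee [ 0.5608 -0.0927  0.0675] F [4.3 1.3 0.5] t 5.0
```

Emit:
send_rows(
  series=[
    {"tx":-0.0063,"ty":0,"tz":-0.0037,"twist":0,"jaw":-1},
    {"tx":-0.0066,"ty":0,"tz":-0.0032,"twist":0,"jaw":-1},
    {"tx":-0.0068,"ty":0,"tz":-0.0026,"twist":0,"jaw":-1},
    {"tx":0,"ty":0,"tz":0,"twist":0,"jaw":-1},
  ],
)

```text
time_s: 5.45
ee_pos: [0.5423, -0.0973, 0.0783]
eef_rot: [0.994, 0.109, 0.003, 0.001]
wrist_force: [4.3, 2.6, 5.1]
grip_width: 0.703
finger_force: 26.2
```

```bash
python3 pit.py red s3 side 45
```

```text
384 363 phi 11.6 el 45.3 rms 0.0017 len 0.0898 axis dy,dz at TCP x [-0.0007  0.0343] bottom [ 0.5534 -0.0957  0.124 ] mouth [ 0.4915 -0.1084  0.0601] ee [ 0.5423 -0.0973  0.0783] F [4.3 2.6 5.1] t 5.45
```

Emit:
send_rows(
  series=[
    {"tx":-0.0075,"ty":0,"tz":-0.0022,"twist":0,"jaw":-1},
    {"tx":0,"ty":0,"tz":0,"twist":0,"jaw":-1},
  ],
)

```text
time_s: 5.7
ee_pos: [0.5357, -0.099, 0.0808]
eef_rot: [0.994, 0.109, 0.004, 0.001]
wrist_force: [4.4, 1.7, 7.2]
grip_width: 0.702
finger_force: 26.2
```

```bash
python3 pit.py red s4 side 50
```

```text
380 365 phi 12.4 el 49.1 rms 0.0017 len 0.0937 axis dy,dz at TCP x [-0.0001  0.0328] bottom [ 0.5499 -0.0959  0.1304] mouth [ 0.49   -0.1091  0.0596] ee [ 0.5357 -0.099   0.0808] F [4.4 1.7 7.2] t 5.7
```

Emit:
send_rows(
  series=[
    {"tx":0,"ty":0,"tz":-0.02,"twist":0,"jaw":-1},
    {"tx":0,"ty":0,"tz":-0.04,"twist":0,"jaw":-1},
    {"tx":0,"ty":0,"tz":-0.04,"twist":0.125,"jaw":-1},
    {"tx":0,"ty":0,"tz":-0.04,"twist":0.125,"jaw":-1},
    {"tx":0,"ty":0,"tz":-0.04,"twist":0.125,"jaw":-1},
    {"tx":0,"ty":0,"tz":-0.03,"twist":0.125,"jaw":-1},
    {"tx":-0.025,"ty":-0.022,"tz":-0.01,"twist":0,"jaw":-1},
    {"tx":-0.03,"ty":-0.03,"tz":0,"twist":0,"jaw":-1},
  ],
  grip_force=40,
)

```text
time_s: 6.55
ee_pos: [0.4938, -0.0344, 0.2992]
eef_rot: [0.99, -0.142, 0.0, 0.001]
wrist_force: [0.2, 1.5, -1.3]
grip_width: 0.691
finger_force: 43.8
```

Emit:
send_rows(
  series=[
    {"tx":-0.032,"ty":-0.03,"tz":0,"twist":0,"jaw":-1},
    {"tx":-0.032,"ty":-0.03,"tz":0,"twist":0,"jaw":-1},
    {"tx":-0.032,"ty":-0.03,"tz":0,"twist":0,"jaw":-1},
    {"tx":-0.032,"ty":-0.03,"tz":0,"twist":0,"jaw":-1},
    {"tx":-0.032,"ty":-0.03,"tz":0,"twist":0,"jaw":-1},
    {"tx":-0.03,"ty":-0.025,"tz":0,"twist":0,"jaw":-1},
    {"tx":0,"ty":0,"tz":0,"twist":0,"jaw":-1},
    {"tx":0,"ty":0,"tz":0,"twist":0,"jaw":-1},
  ],
)

```text
time_s: 7.35
ee_pos: [0.3588, 0.1871, 0.2976]
eef_rot: [0.99, -0.139, -0.0, 0.001]
wrist_force: [0.3, 0.0, -2.1]
grip_width: 0.693
finger_force: 43.8
```

```bash
python3 plan.py .36 .19 .3 -16.2; python3 pit.py red w2 wrist 50; python3 pit.py red s5 side 50
python3 - <<'E'
import cv2,numpy as np
cv2.imwrite("pics/w2f.png",np.load("w2.npz")["img"][:,:,::-1])
E
```

```text
t 7.35 at [0.3588 0.1871 0.2976] psi -15.98 j [ 0.31 -0.03  1.64 -0.    1.53  2.16] | twist 0.0039 tx 0.0003 ty -0.0031 tz -0.0024 F [ 0.25  0.03 -2.08] w 0.693
15410 12278 phi 67.5 el -5.6 rms 0.0019 len 0.0539 axis dy,dz at TCP x [0.0026 0.0347] bottom [0.3681 0.212  0.3298] mouth [0.3475 0.1624 0.3351] ee [0.3588 0.1871 0.2976] F [ 0.3  0.  -2.1] t 7.35
1506 1504 phi -16.5 el 46.4 rms 0.0011 len 0.0975 axis dy,dz at TCP x [-0.0005  0.0326] bottom [0.3751 0.1816 0.3471] mouth [0.3106 0.2007 0.2765] ee [0.3596 0.1867 0.2976] F [-0.2  0.  -1.9] t 7.4
```

View pics/w2f.png

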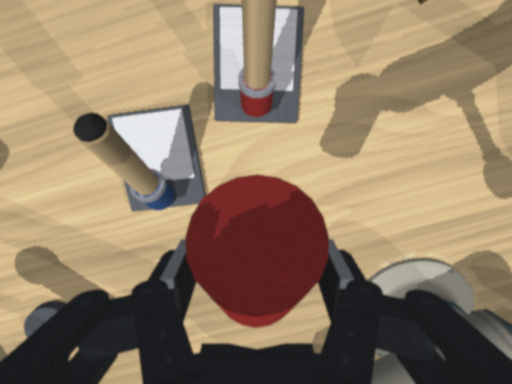

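```bash
sed -e 's/("w1","w1.npz")/("w2","w2.npz")/' -e 's/\["w1"\]/["w2"]/' -e 's/,\["side","top","w1"\]//' -e '/^W,H/,$d' m3.py > m4.py
cat >> m4.py <<'E'
# free-tilt fits, wrist only
P0=C["w2"]
for c,x0 in [("red",(.387,.183,A(-16.2))),("blue",(.297,.345,A(-8)))]:
    x=[*x0,A(50),.035]
    for tol in (.012,.006,.004):
        o=np.array([x[0],x[1],x[4]]); d=dirn(x[2],x[3]); r=np.linalg.norm(np.cross(P0-o,d),axis=1); s=(P0-o)@d
        q=P0[(abs(r-.016)<tol)&(s<.19)&(s>.065)]
        f=lambda p:np.linalg.norm(np.cross(q-[p[0],p[1],.035],dirn(p[2],p[3])),axis=1)-.016
        sol=least_squares(f,x[:4],loss="soft_l1",f_scale=.002).x; x=[*sol,.035]
    print(c,len(q),sol[:2].round(4),np.degrees(sol[2:]).round(2),np.sqrt(np.mean(f(sol)**2)).round(4), "at s=.21:",(np.array([sol[0],sol[1],.035])+.21*dirn(*sol[2:])).round(4))
E
python3 m4.py | grep -v "'side'\]\|'top'\]"
```

```text
red ['w2'] 1853 [0.3842 0.1844] -19.7 rms 0.0024 tip [0.181  0.1829 0.1849]
blue ['w2'] 1334 [0.2997 0.3266] -8.7 rms 0.0024 tip [0.2048 0.2066 0.21  ]
red 1912 [0.3841 0.1848] [-19.37  50.05] 0.002 at s=.21: [0.5113 0.1401 0.196 ]
blue 1225 [0.2917 0.3402] [-13.44  48.15] 0.002 at s=.21: [0.428  0.3076 0.1914]
```

```bash
cat > ln.py <<'E'
from h import *
A=np.radians
for c,x0 in [("red",(.386,.180,A(-16.2))),("blue",(.297,.338,A(-8.2)))]:
    o=np.array([x0[0],x0[1],.035]); d=dirn(x0[2],A(50)); N=[];K=[]; info=[]
    for n in ["side0","top0","w2"]:
        s=dict(np.load(n+".npz")); W,H=cloud(s); f=192/np.tan(np.radians(float(s["fovy"]))/2)
        r=np.linalg.norm(np.cross(W-o,d),axis=2); t=(W-o)@d
        m=((r<.035)&(t>.08)&(t<.165 if n=="w2" and c=="red" else t<.19)&(W[...,2]>.075)).astype(np.uint8)
        v,u=np.nonzero(m); vx,vy,px,py=cv2.fitLine(np.c_[u,v].astype(np.float32),cv2.DIST_HUBER,0,.01,.01).ravel()
        ray=lambda a,b: s["R"].T@np.array([(a-s["cx"])/f,(b-s["cy"])/f,1])
        nn=np.cross(ray(px,py),ray(px+30*vx,py+30*vy)); nn/=np.linalg.norm(nn); cam=-s["R"].T@s["t"]
        N.append(nn);K.append(nn@cam); wd=np.abs((u-px)*vy-(v-py)*vx).max(); info.append((n,len(u),round(float(wd),1)))
        # tip: dark pixels
        k=(H[...,2]<75)&(r<.035)&(t>.15)&(t<.25); q=W[k]; info.append(("tip",k.sum(),np.round(np.median(q,0),3).tolist() if len(q) else None,np.percentile((q-o)@d,97).round(4) if len(q) else None))
    N=np.array(N);K=np.array(K); print(c,info)
    for idx in ([0,1],[1,2],[0,2],[0,1,2]):
        # line p(h)= (x,y) at z=.035 and z=.19
        pts=[np.linalg.lstsq(N[idx][:,:2],K[idx]-N[idx][:,2]*z,rcond=None)[0] for z in (.035,.19)]
        e=pts[1]-pts[0]; print("  ",idx,"z.035",pts[0].round(4),"z.19",pts[1].round(4),"phi",np.degrees(np.arctan2(e[1],e[0])).round(1),"el",np.degrees(np.arctan2(.155,np.hypot(*e))).round(1))
E
python3 ln.py
```

```text
red [('side0', 715, 7.2), ('tip', np.int64(19), [0.529, 0.134, 0.187], np.float64(0.218)), ('top0', 246, 5.6), ('tip', np.int64(90), [0.531, 0.132, 0.187], np.float64(0.224)), ('w2', 1991, 16.7), ('tip', np.int64(0), None, None)]
   [0, 1] z.035 [0.4061 0.178 ] z.19 [0.5402 0.132 ] phi -18.9 el 47.6
   [1, 2] z.035 [0.381  0.1818] z.19 [0.535  0.1328] phi -17.6 el 43.8
   [0, 2] z.035 [0.4215 0.1689] z.19 [0.5433 0.1302] phi -17.6 el 50.5
   [0, 1, 2] z.035 [0.4068 0.1763] z.19 [0.5403 0.1317] phi -18.5 el 47.8
blue [('side0', 1022, 8.8), ('tip', np.int64(10), [0.441, 0.334, 0.18], np.float64(0.2075)), ('top0', 247, 5.8), ('tip', np.int64(93), [0.443, 0.319, 0.181], np.float64(0.2163)), ('w2', 1783, 17.8), ('tip', np.int64(670), [0.447, 0.318, 0.183], np.float64(0.2141))]
   [0, 1] z.035 [0.326  0.3435] z.19 [0.4562 0.3221] phi -9.3 el 49.6
   [1, 2] z.035 [0.3563 0.3499] z.19 [0.4566 0.3222] phi -15.4 el 56.1
   [0, 2] z.035 [0.3363 0.3395] z.19 [0.4564 0.322 ] phi -8.3 el 51.9
   [0, 1, 2] z.035 [0.3342 0.3416] z.19 [0.4563 0.3221] phi -9.1 el 51.4
```

Emit:
send_rows(
  series=[
    {"tx":0.02,"ty":0,"tz":0,"twist":0.027,"jaw":-1},
    {"tx":0.035,"ty":0,"tz":0,"twist":0,"jaw":-1},
    {"tx":0.04,"ty":0,"tz":0,"twist":0,"jaw":-1},
    {"tx":0.04,"ty":0,"tz":0,"twist":0,"jaw":-1},
    {"tx":0.04,"ty":-0.002,"tz":0,"twist":0,"jaw":-1},
    {"tx":0.04,"ty":0,"tz":0,"twist":0,"jaw":-1},
    {"tx":0.035,"ty":0,"tz":0,"twist":0,"jaw":-1},
    {"tx":0,"ty":0,"tz":0,"twist":0,"jaw":-1},
  ],
)

```text
time_s: 8.25
ee_pos: [0.6052, 0.1095, 0.295]
eef_rot: [0.988, -0.157, 0.0, 0.001]
wrist_force: [0.1, -0.4, -0.9]
grip_width: 0.691
finger_force: 43.9
```

Emit:
send_rows(
  series=[
    {"tx":0,"ty":0,"tz":0.02,"twist":0,"jaw":-1},
    {"tx":0,"ty":0,"tz":0.02,"twist":0,"jaw":-1},
    {"tx":0,"ty":0,"tz":0.01,"twist":0,"jaw":-1},
    {"tx":0,"ty":0,"tz":0,"twist":0,"jaw":-1},
    {"tx":0,"ty":0,"tz":0,"twist":0,"jaw":-1},
  ],
)

```text
time_s: 8.75
ee_pos: [0.5999, 0.1136, 0.2483]
eef_rot: [0.988, -0.154, 0.0, 0.0]
wrist_force: [-0.4, -1.1, -1.3]
grip_width: 0.69
finger_force: 43.9
```

```bash
python3 plan.py .601 .113 .226 -17.5; python3 pit.py red s6 side 47;  python3 pit.py red t6 top 47
```

```text
t 8.75 at [0.5999 0.1136 0.2483] psi -17.71 j [ 0.07  0.31  1.35 -0.    1.48  1.95] | twist -0.0037 tx 0.0013 ty 0.0002 tz 0.0223 F [-0.38 -1.11 -1.34] w 0.69
985 979 phi -18.6 el 46.4 rms 0.0013 len 0.0972 axis dy,dz at TCP x [-0.001   0.0329] bottom [0.6146 0.1076 0.2975] mouth [0.5511 0.1289 0.2271] ee [0.5999 0.1136 0.2483] F [-0.4 -1.1 -1.3] t 8.75
93 93 phi -14.7 el 46.4 rms 0.0012 len 0.0617 axis dy,dz at TCP x [0.0049 0.0311] bottom [0.5959 0.1198 0.2754] mouth [0.5547 0.1306 0.2307] ee [0.6001 0.1138 0.2489] F [-0.2  0.4 -0.5] t 8.8
```

View pics/s6.png

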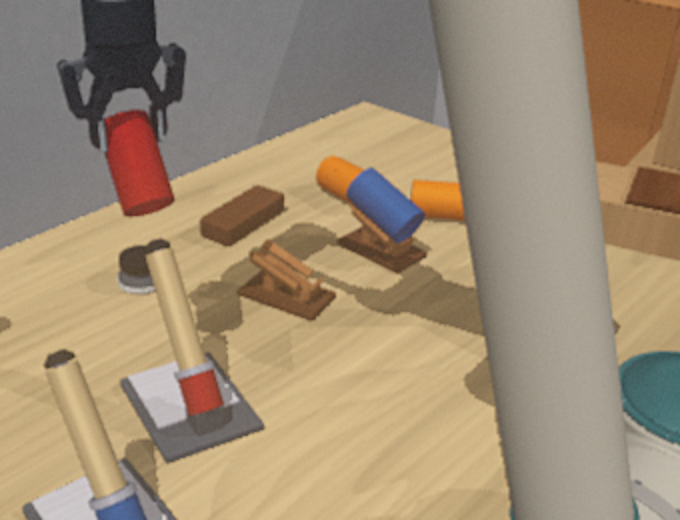

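Emit:
send_rows(
  series=[
    {"tx":0,"ty":0,"tz":0.011,"twist":0,"jaw":-1},
    {"tx":0.001,"ty":0,"tz":0.011,"twist":0,"jaw":-1},
    {"tx":-0.0064,"ty":0,"tz":0.0077,"twist":0,"jaw":-1},
    {"tx":-0.0064,"ty":0,"tz":0.0077,"twist":0,"jaw":-1},
    {"tx":-0.0064,"ty":0,"tz":0.0077,"twist":0,"jaw":-1},
    {"tx":0,"ty":0,"tz":0,"twist":0,"jaw":-1},
  ],
)

```text
time_s: 9.45
ee_pos: [0.5798, 0.1201, 0.2014]
eef_rot: [0.988, -0.153, -0.002, 0.0]
wrist_force: [0.2, -0.9, -2.1]
grip_width: 0.693
finger_force: 43.9
```

```bash
python3 plan.py .601 .113 .226 -17.5; python3 pit.py red s7 side 47
```

```text
t 9.45 at [0.5798 0.1201 0.2014] psi -17.62 j [0.09 0.31 1.47 0.   1.37 1.97] | twist -0.0021 tx 0.0224 ty 0.0004 tz -0.0246 F [ 0.17 -0.86 -2.09] w 0.693
923 917 phi -18.1 el 46.1 rms 0.0014 len 0.0958 axis dy,dz at TCP x [-0.0008  0.0326] bottom [0.595  0.1144 0.2507] mouth [0.5319 0.135  0.1816] ee [0.5798 0.1201 0.2014] F [ 0.2 -0.9 -2.1] t 9.45
```

View pics/s7.png

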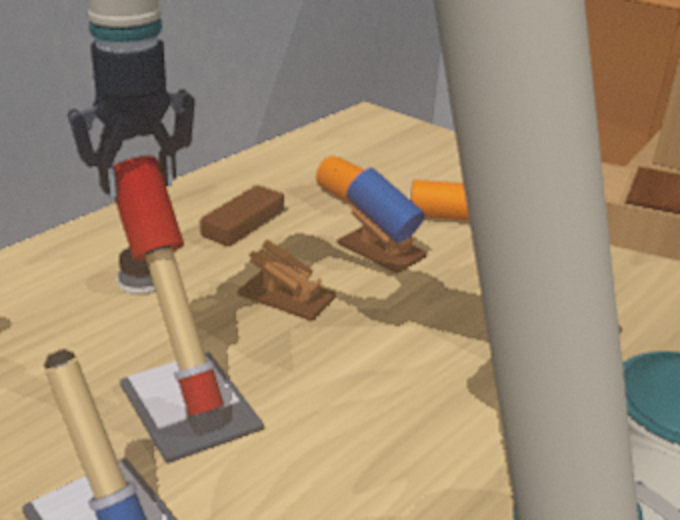

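Emit:
send_rows(
  series=[
    {"tx":-0.0064,"ty":0,"tz":0.0077,"twist":0,"jaw":-1},
    {"tx":-0.0064,"ty":0,"tz":0.0077,"twist":0,"jaw":-1},
    {"tx":-0.0064,"ty":0,"tz":0.0077,"twist":0,"jaw":-1},
    {"tx":-0.0064,"ty":0,"tz":0.0077,"twist":0,"jaw":-1},
    {"tx":0,"ty":0,"tz":0,"twist":0,"jaw":-1},
  ],
  grip_force=25,
)

```text
time_s: 10.0
ee_pos: [0.5554, 0.1277, 0.1705]
eef_rot: [0.988, -0.153, -0.002, 0.0]
wrist_force: [0.1, 0.3, -1.7]
grip_width: 0.695
finger_force: 43.9
```

Emit:
send_rows(
  series=[
    {"tx":-0.0064,"ty":0,"tz":0.0077,"twist":0,"jaw":-1},
    {"tx":-0.0064,"ty":0,"tz":0.0077,"twist":0,"jaw":-1},
    {"tx":0,"ty":0,"tz":0,"twist":0,"jaw":-1},
  ],
)

```text
time_s: 10.3
ee_pos: [0.5433, 0.1315, 0.1552]
eef_rot: [0.988, -0.153, -0.002, 0.0]
wrist_force: [-0.2, -0.3, -2.1]
grip_width: 0.691
finger_force: 43.9
```

```bash
python3 plan.py .601 .113 .226 -17.5; python3 pit.py red s8 side 47
```

```text
t 10.3 at [0.5433 0.1315 0.1552] psi -17.64 j [0.11 0.29 1.62 0.   1.24 1.99] | twist -0.0025 tx 0.0606 ty 0.0003 tz -0.0708 F [-0.24 -0.27 -2.12] w 0.691
791 786 phi -18.5 el 46.3 rms 0.0014 len 0.0945 axis dy,dz at TCP x [-0.0007  0.0327] bottom [0.5574 0.1261 0.2035] mouth [0.4955 0.1468 0.1351] ee [0.5433 0.1315 0.1552] F [-0.2 -0.3 -2.1] t 10.3
```

Emit:
send_rows(
  series=[
    {"tx":-0.0051,"ty":0,"tz":0.0061,"twist":0,"jaw":-1},
    {"tx":-0.0032,"ty":0,"tz":0.0038,"twist":0,"jaw":-1},
    {"tx":0,"ty":0,"tz":0,"twist":0,"jaw":-1},
  ],
)

```text
time_s: 10.65
ee_pos: [0.5364, 0.1339, 0.146]
eef_rot: [0.988, -0.153, -0.001, 0.0]
wrist_force: [-0.4, -0.7, -1.3]
grip_width: 0.696
finger_force: 43.9
```

Emit:
send_rows(
  series=[
    {"tx":-0.0013,"ty":0,"tz":0.0015,"twist":0,"jaw":-1},
    {"tx":0,"ty":0,"tz":0,"twist":0,"jaw":-1},
  ],
)

```text
time_s: 10.85
ee_pos: [0.5362, 0.1343, 0.1451]
eef_rot: [0.988, -0.153, -0.0, 0.0]
wrist_force: [0.0, -0.6, -1.2]
grip_width: 0.693
finger_force: 43.9
```

Emit:
send_rows(
  series=[
    {"tx":-0.0013,"ty":0,"tz":0.0015,"twist":0,"jaw":-1},
    {"tx":0,"ty":0,"tz":0,"twist":0,"jaw":-1},
  ],
)

```text
time_s: 11.05
ee_pos: [0.5349, 0.1347, 0.1436]
eef_rot: [0.988, -0.154, -0.0, 0.0]
wrist_force: [-1.0, 0.2, -2.3]
grip_width: 0.697
finger_force: 43.9
```

Emit:
send_rows(
  series=[
    {"tx":-0.0013,"ty":0,"tz":0.0015,"twist":0,"jaw":-1},
    {"tx":0,"ty":0,"tz":0,"twist":0,"jaw":-1},
  ],
)

```text
time_s: 11.25
ee_pos: [0.5335, 0.1351, 0.142]
eef_rot: [0.988, -0.153, -0.0, 0.0]
wrist_force: [0.6, 0.4, -1.3]
grip_width: 0.691
finger_force: 43.9
```

Emit:
send_rows(
  series=[
    {"tx":-0.0013,"ty":0,"tz":0.0015,"twist":0,"jaw":-1},
    {"tx":0,"ty":0,"tz":0,"twist":0,"jaw":-1},
  ],
)

```text
time_s: 11.45
ee_pos: [0.5322, 0.1355, 0.1405]
eef_rot: [0.988, -0.153, -0.0, 0.0]
wrist_force: [0.7, 0.7, -2.3]
grip_width: 0.692
finger_force: 43.9
```

Emit:
send_rows(
  series=[
    {"tx":-0.0013,"ty":0,"tz":0.0015,"twist":0,"jaw":-1},
    {"tx":0,"ty":0,"tz":0,"twist":0,"jaw":-1},
  ],
)

```text
time_s: 11.65
ee_pos: [0.531, 0.1359, 0.1389]
eef_rot: [0.988, -0.153, -0.0, 0.0]
wrist_force: [-0.1, -0.0, -2.8]
grip_width: 0.696
finger_force: 43.9
```

```bash
python3 pit.py red s9 side 47
```

```text
781 776 phi -18.1 el 46.3 rms 0.0014 len 0.0892 axis dy,dz at TCP x [-0.0007  0.0326] bottom [0.5414 0.1318 0.183 ] mouth [0.4828 0.1509 0.1185] ee [0.531  0.1359 0.1389] F [-0.1 -0.  -2.8] t 11.65
```

Emit:
send_rows(
  series=[
    {"tx":-0.0013,"ty":0,"tz":0.0015,"twist":0,"jaw":-1},
    {"tx":0,"ty":0,"tz":0,"twist":0,"jaw":-1},
  ],
)

```text
time_s: 11.9
ee_pos: [0.5297, 0.1363, 0.1375]
eef_rot: [0.988, -0.153, -0.0, 0.0]
wrist_force: [-0.1, -0.3, -2.0]
grip_width: 0.694
finger_force: 43.9
```

Emit:
send_rows(
  series=[
    {"tx":-0.0013,"ty":0,"tz":0.0015,"twist":0,"jaw":-1},
    {"tx":0,"ty":0,"tz":0,"twist":0,"jaw":-1},
  ],
)

```text
time_s: 12.1
ee_pos: [0.5287, 0.1367, 0.136]
eef_rot: [0.988, -0.153, -0.0, 0.0]
wrist_force: [0.7, 0.1, -2.8]
grip_width: 0.692
finger_force: 43.9
```

Emit:
send_rows(
  series=[
    {"tx":-0.0013,"ty":0,"tz":0.0015,"twist":0,"jaw":-1},
    {"tx":0,"ty":0,"tz":0,"twist":0,"jaw":-1},
  ],
)

```text
time_s: 12.3
ee_pos: [0.528, 0.137, 0.1349]
eef_rot: [0.988, -0.153, 0.001, 0.0]
wrist_force: [1.4, -0.2, 0.6]
grip_width: 0.696
finger_force: 44.0
```

Emit:
send_rows(
  series=[
    {"tx":0,"ty":0,"tz":0,"twist":0,"jaw":-1},
    {"tx":0,"ty":0,"tz":0,"twist":0,"jaw":-1},
  ],
)

```text
time_s: 12.5
ee_pos: [0.528, 0.137, 0.1349]
eef_rot: [0.988, -0.153, 0.0, 0.0]
wrist_force: [0.8, -0.4, -1.1]
grip_width: 0.692
finger_force: 44.0
```

Emit:
send_rows(
  series=[
    {"tx":-0.0008,"ty":0,"tz":0.001,"twist":0,"jaw":-1},
    {"tx":0,"ty":0,"tz":0,"twist":0,"jaw":-1},
  ],
)

```text
time_s: 12.7
ee_pos: [0.5273, 0.1372, 0.1339]
eef_rot: [0.988, -0.153, 0.001, 0.0]
wrist_force: [1.2, -1.0, 0.8]
grip_width: 0.69
finger_force: 44.1
```

Emit:
send_rows(
  series=[
    {"tx":0.0015,"ty":0,"tz":0.0013,"twist":0,"jaw":-1},
    {"tx":0,"ty":0,"tz":0,"twist":0,"jaw":-1},
  ],
)

```text
time_s: 12.9
ee_pos: [0.5286, 0.1369, 0.1325]
eef_rot: [0.988, -0.154, 0.0, -0.0]
wrist_force: [0.1, -0.5, 1.4]
grip_width: 0.695
finger_force: 44.2
```

Emit:
send_rows(
  series=[
    {"tx":0.0015,"ty":0,"tz":0.0013,"twist":0,"jaw":-1},
    {"tx":0,"ty":0,"tz":0,"twist":0,"jaw":-1},
  ],
)

```text
time_s: 13.1
ee_pos: [0.53, 0.1364, 0.131]
eef_rot: [0.988, -0.154, 0.0, -0.0]
wrist_force: [1.7, 0.9, 0.9]
grip_width: 0.686
finger_force: 44.2
```

```bash
python3 pit.py red s10 side 47
```

```text
759 751 phi -17.8 el 46.7 rms 0.0014 len 0.0914 axis dy,dz at TCP x [-0.0006  0.0326] bottom [0.5418 0.132  0.1768] mouth [0.4822 0.1512 0.1103] ee [0.53   0.1364 0.131 ] F [1.7 0.9 0.9] t 13.1
```

Emit:
send_rows(
  series=[
    {"tx":0.0015,"ty":0,"tz":0.0013,"twist":0,"jaw":-1},
    {"tx":0,"ty":0,"tz":0,"twist":0,"jaw":-1},
  ],
)

```text
time_s: 13.35
ee_pos: [0.5313, 0.1359, 0.1297]
eef_rot: [0.988, -0.153, 0.0, 0.0]
wrist_force: [1.8, 0.1, 1.7]
grip_width: 0.695
finger_force: 44.1
```

Emit:
send_rows(
  series=[
    {"tx":0.0015,"ty":0,"tz":0.0013,"twist":0,"jaw":-1},
    {"tx":0,"ty":0,"tz":0,"twist":0,"jaw":-1},
  ],
)

```text
time_s: 13.55
ee_pos: [0.5326, 0.1354, 0.1282]
eef_rot: [0.988, -0.154, -0.0, 0.0]
wrist_force: [1.5, -1.3, 1.2]
grip_width: 0.693
finger_force: 44.1
```

Emit:
send_rows(
  series=[
    {"tx":0.0015,"ty":0,"tz":0.0013,"twist":0,"jaw":-1},
    {"tx":0,"ty":0,"tz":0,"twist":0,"jaw":-1},
  ],
)

```text
time_s: 13.75
ee_pos: [0.533, 0.1353, 0.1276]
eef_rot: [0.988, -0.154, -0.001, -0.0]
wrist_force: [-1.3, 1.0, 5.5]
grip_width: 0.691
finger_force: 44.5
```

Emit:
send_rows(
  series=[
    {"tx":0,"ty":0,"tz":0,"twist":0,"jaw":0.42},
    {"tx":0,"ty":0,"tz":0,"twist":0,"jaw":0.5},
    {"tx":0,"ty":0,"tz":0,"twist":0,"jaw":1},
    {"tx":0,"ty":0,"tz":0,"twist":0,"jaw":1},
    {"tx":0,"ty":0,"tz":0,"twist":0,"jaw":1},
  ],
)

```text
time_s: 14.25
ee_pos: [0.5337, 0.135, 0.1268]
eef_rot: [0.988, -0.153, -0.0, 0.0]
wrist_force: [-0.5, -0.1, 0.3]
grip_width: 1.003
finger_force: 0.0
```

```bash
python3 plan.py .5 0 .3 0; python3 pit.py red s11 side 50
```

```text
t 14.25 at [0.5337 0.135  0.1268] psi -17.66 j [ 0.12  0.29  1.68 -0.    1.17  2.  ] | twist -0.3082 tx -0.0337 ty 0.135 tz -0.1732 F [-0.46 -0.06  0.28] w 1.003
781 775 phi -17.8 el 49.9 rms 0.0015 len 0.0937 axis dy,dz at TCP x [-0.001  0.034] bottom [0.5475 0.1296 0.178 ] mouth [0.49   0.148  0.1064] ee [0.5337 0.135  0.1268] F [-0.5 -0.1  0.3] t 14.25
```

View pics/s11.png

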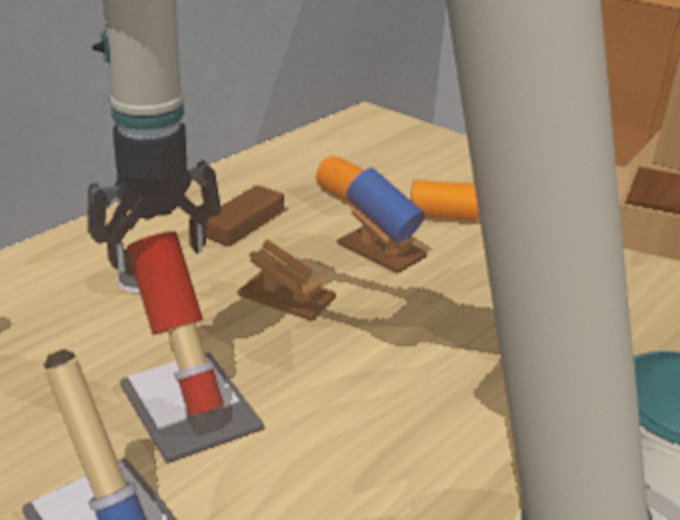

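Emit:
send_rows(
  series=[
    {"tx":0,"ty":0,"tz":-0.02,"twist":0,"jaw":1},
    {"tx":0,"ty":0,"tz":-0.04,"twist":0,"jaw":1},
    {"tx":0,"ty":0,"tz":-0.045,"twist":0,"jaw":1},
    {"tx":0,"ty":0,"tz":-0.04,"twist":-0.091,"jaw":1},
    {"tx":0,"ty":0,"tz":-0.01,"twist":-0.091,"jaw":1},
    {"tx":0,"ty":0,"tz":0,"twist":-0.091,"jaw":1},
    {"tx":0.004,"ty":0.03,"tz":0,"twist":0,"jaw":1},
    {"tx":0.004,"ty":0.045,"tz":0,"twist":0,"jaw":1},
  ],
)

```text
time_s: 15.1
ee_pos: [0.5395, 0.0608, 0.2822]
eef_rot: [1.0, -0.016, 0.0, -0.0]
wrist_force: [0.9, -1.1, -1.1]
grip_width: 1.0
finger_force: 0.0
```

Emit:
send_rows(
  series=[
    {"tx":0.004,"ty":0.045,"tz":0,"twist":0,"jaw":1},
    {"tx":0.004,"ty":0.045,"tz":0,"twist":0,"jaw":1},
    {"tx":0.004,"ty":0.045,"tz":0,"twist":0,"jaw":1},
    {"tx":0.004,"ty":0.045,"tz":0.01,"twist":0,"jaw":1},
    {"tx":0.004,"ty":0.045,"tz":0.02,"twist":0,"jaw":1},
    {"tx":0.004,"ty":0.045,"tz":0.025,"twist":0,"jaw":1},
    {"tx":0.004,"ty":0.045,"tz":0.025,"twist":0,"jaw":1},
    {"tx":0,"ty":0.02,"tz":0.015,"twist":0,"jaw":1},
  ],
)

```text
time_s: 15.9
ee_pos: [0.5545, -0.2767, 0.1862]
eef_rot: [1.0, -0.019, -0.001, 0.0]
wrist_force: [0.1, 1.1, -0.3]
grip_width: 0.995
finger_force: 0.0
```

Emit:
send_rows(
  series=[
    {"tx":0,"ty":0,"tz":0,"twist":0,"jaw":1},
    {"tx":0,"ty":0,"tz":0,"twist":0,"jaw":1},
  ],
)

```text
time_s: 16.1
ee_pos: [0.5552, -0.2725, 0.1886]
eef_rot: [1.0, -0.018, -0.0, -0.001]
wrist_force: [0.3, 0.6, -0.6]
grip_width: 1.0
finger_force: 0.0
```

```bash
cat > cw.py <<'E'
from h import *
from cell import *
A=np.radians
s=snapshot("wrist"); np.savez("w3.npz",**s)
W,H=cloud(s); h=H[...,0]; m=cv2.erode(((h>95)&(h<135)&(H[...,1]>110)&(H[...,2]>30)).astype(np.uint8),np.ones((3,3)))>0
P=W[m]; P=P[np.isfinite(P[:,0])]; P=P[np.hypot(P[:,0]-.536,P[:,1]+.286)<.08]
x=[.536,-.286,A(-2)]
for i in range(2):
  x,e=fit(P,.078,A(20),.03,x); d=dirn(x[2],A(20)); t=(P-[x[0],x[1],.078])
  P=P[abs(np.linalg.norm(np.cross(t,d),axis=1)-.03)<.006]
t=(P-[x[0],x[1],.078])@d; lo,hi=np.percentile(t,[1,99])
print("cup",len(P),np.degrees(x[2]).round(2),e.round(4),round(hi-lo,4),(np.array([x[0],x[1],.078])+d*(lo+hi)/2).round(4))
E
python3 cw.py; python3 plan.py .559 -.287 .052 -2
```

```text
cup 5219 -1.89 0.0012 0.0982 [ 0.5391 -0.2876  0.0797]
t 16.15 at [ 0.5557 -0.2721  0.1895] psi -1.99 j [-0.57  0.35  1.43  0.    1.36  1.04] | twist 0.0002 tx 0.0038 ty 0.0148 tz 0.1375 F [ 0.04 -0.89 -0.09] w 0.999
```

Emit:
send_rows(
  series=[
    {"tx":0.004,"ty":0.009,"tz":0.0,"twist":0,"jaw":1},
    {"tx":0.003,"ty":0.007,"tz":0.02,"twist":0,"jaw":1},
    {"tx":0,"ty":0,"tz":0.036,"twist":0,"jaw":1},
    {"tx":0,"ty":0,"tz":0.036,"twist":0,"jaw":1},
    {"tx":0,"ty":0,"tz":0.03,"twist":0,"jaw":1},
    {"tx":0,"ty":0,"tz":0.0155,"twist":0,"jaw":1},
    {"tx":0,"ty":0,"tz":0,"twist":0,"jaw":1},
  ],
)

```text
time_s: 16.85
ee_pos: [0.5611, -0.2878, 0.0497]
eef_rot: [1.0, -0.017, -0.002, -0.001]
wrist_force: [-1.0, 0.8, 0.2]
grip_width: 0.999
finger_force: 0.0
```

```bash
python3 plan.py .562 -.2884 .052 -2
```

```text
t 16.85 at [ 0.5611 -0.2878  0.0497] psi -1.92 j [-0.58  0.48  1.6  -0.    1.07  1.02] | twist 0.0013 tx 0.0009 ty 0.0006 tz -0.0023 F [-0.99  0.85  0.22] w 0.999
```

Emit:
send_rows(
  series=[
    {"tx":0,"ty":0,"tz":-0.001,"twist":0,"jaw":-1},
    {"tx":0,"ty":0,"tz":0,"twist":0,"jaw":-1},
    {"tx":0,"ty":0,"tz":0,"twist":0,"jaw":-1},
    {"tx":0,"ty":0,"tz":0,"twist":0,"jaw":-1},
    {"tx":0,"ty":0,"tz":0,"twist":0,"jaw":-1},
    {"tx":0,"ty":0,"tz":0,"twist":0,"jaw":-1},
  ],
  grip_force=25,
)

```text
time_s: 17.45
ee_pos: [0.5633, -0.2883, 0.0547]
eef_rot: [1.0, -0.018, 0.002, -0.0]
wrist_force: [0.2, 6.0, 6.4]
grip_width: 0.701
finger_force: 26.8
```

Emit:
send_rows(
  series=[
    {"tx":-0.0055,"ty":-0.001,"tz":-0.0055,"twist":0,"jaw":-1},
    {"tx":-0.0056,"ty":-0.001,"tz":-0.0052,"twist":0,"jaw":-1},
    {"tx":-0.006,"ty":0,"tz":-0.0044,"twist":0,"jaw":-1},
    {"tx":-0.0063,"ty":0,"tz":-0.0037,"twist":0,"jaw":-1},
    {"tx":0,"ty":0,"tz":0,"twist":0,"jaw":-1},
  ],
)

```text
time_s: 17.95
ee_pos: [0.5409, -0.2884, 0.0742]
eef_rot: [1.0, -0.018, 0.004, 0.002]
wrist_force: [4.7, 0.2, 5.0]
grip_width: 0.697
finger_force: 26.1
```

```bash
python3 pit.py blue b1 side 38;python3 pit.py blue b1t top 38
```

```text
213 187 phi -4.7 el 38.5 rms 0.0017 len 0.0738 axis dy,dz at TCP x [-0.002   0.0324] bottom [ 0.5388 -0.2902  0.105 ] mouth [ 0.4813 -0.2855  0.059 ] ee [ 0.5409 -0.2884  0.0742] F [4.7 0.2 5. ] t 17.95
110 108 phi -3.1 el 38.3 rms 0.0016 len 0.0549 axis dy,dz at TCP x [0.0038 0.0319] bottom [ 0.528  -0.2839  0.0955] mouth [ 0.4849 -0.2815  0.0614] ee [ 0.5412 -0.2884  0.074 ] F [5.7 0.4 5.7] t 18.0
```

Emit:
send_rows(
  series=[
    {"tx":-0.0066,"ty":0,"tz":-0.0032,"twist":0,"jaw":-1},
    {"tx":-0.0068,"ty":0,"tz":-0.0026,"twist":0,"jaw":-1},
    {"tx":-0.0074,"ty":0,"tz":-0.002,"twist":0,"jaw":-1},
    {"tx":0,"ty":0,"tz":0,"twist":0,"jaw":-1},
  ],
)

```text
time_s: 18.45
ee_pos: [0.5214, -0.2884, 0.0833]
eef_rot: [1.0, -0.018, 0.005, 0.003]
wrist_force: [6.2, 0.6, 10.5]
grip_width: 0.697
finger_force: 25.1
```

```bash
python3 pit.py blue b2 side 50;python3 pit.py blue b2t top 50
```

```text
166 150 phi -0.6 el 45.6 rms 0.0018 len 0.0744 axis dy,dz at TCP x [-0.0017  0.0298] bottom [ 0.5237 -0.2901  0.1154] mouth [ 0.4716 -0.2896  0.0622] ee [ 0.5214 -0.2884  0.0833] F [ 6.2  0.6 10.5] t 18.45
48 48 phi -20.3 el 49.9 rms 0.0016 len 0.0943 axis dy,dz at TCP x [-0.0022  0.0296] bottom [ 0.5376 -0.2965  0.133 ] mouth [ 0.4806 -0.2754  0.0609] ee [ 0.5217 -0.2884  0.0832] F [ 6.8  0.3 10.9] t 18.5
```

Emit:
send_rows(
  series=[
    {"tx":-0.007,"ty":0,"tz":-0.003,"twist":0,"jaw":-1},
    {"tx":0,"ty":0,"tz":0,"twist":0,"jaw":-1},
  ],
)

```text
time_s: 18.75
ee_pos: [0.5135, -0.2882, 0.0858]
eef_rot: [1.0, -0.018, 0.004, 0.003]
wrist_force: [4.4, 0.1, 10.2]
grip_width: 0.697
finger_force: 25.2
```

Emit:
send_rows(
  series=[
    {"tx":0,"ty":0,"tz":-0.02,"twist":0,"jaw":-1},
    {"tx":0,"ty":0,"tz":-0.04,"twist":0,"jaw":-1},
    {"tx":0,"ty":0,"tz":-0.04,"twist":0,"jaw":-1},
    {"tx":0,"ty":0,"tz":-0.04,"twist":0,"jaw":-1},
    {"tx":0,"ty":0,"tz":-0.04,"twist":0.06,"jaw":-1},
    {"tx":0,"ty":0,"tz":-0.04,"twist":0.062,"jaw":-1},
    {"tx":0,"ty":0,"tz":0,"twist":0,"jaw":-1},
    {"tx":0,"ty":0,"tz":0,"twist":0,"jaw":-1},
  ],
  grip_force=40,
)

```text
time_s: 19.55
ee_pos: [0.5094, -0.2859, 0.3022]
eef_rot: [0.997, -0.079, -0.001, 0.001]
wrist_force: [0.1, 0.5, -2.4]
grip_width: 0.685
finger_force: 43.6
```

```bash
python3 pit.py blue b3 side 50;python3 plan.py .4 .15 .3 -8.8
```

```text
353 340 phi -11.3 el 51.5 rms 0.0017 len 0.0952 axis dy,dz at TCP x [-0.0013  0.0287] bottom [ 0.5224 -0.2898  0.3476] mouth [ 0.4643 -0.2782  0.273 ] ee [ 0.5094 -0.2859  0.3022] F [ 0.1  0.5 -2.4] t 19.55
t 19.6 at [ 0.509  -0.2853  0.3007] psi -9.01 j [-0.63  0.25  1.3  -0.    1.59  1.1 ] | twist -0.0037 tx -0.1743 ty -0.4135 tz 0.0007 F [-0.26 -0.58 -2.54] w 0.683
```

Emit:
send_rows(
  series=[
    {"tx":-0.004,"ty":-0.025,"tz":0,"twist":0,"jaw":-1},
    {"tx":-0.006,"ty":-0.04,"tz":0,"twist":0,"jaw":-1},
    {"tx":-0.006,"ty":-0.042,"tz":0,"twist":0,"jaw":-1},
    {"tx":-0.006,"ty":-0.042,"tz":0,"twist":0,"jaw":-1},
    {"tx":-0.006,"ty":-0.042,"tz":0,"twist":0,"jaw":-1},
    {"tx":-0.006,"ty":-0.042,"tz":0,"twist":0,"jaw":-1},
    {"tx":-0.006,"ty":-0.042,"tz":0,"twist":0,"jaw":-1},
    {"tx":-0.006,"ty":-0.042,"tz":0,"twist":0,"jaw":-1},
  ],
)

```text
time_s: 20.4
ee_pos: [0.5129, 0.036, 0.2992]
eef_rot: [0.997, -0.079, -0.003, 0.001]
wrist_force: [0.3, -0.0, -1.5]
grip_width: 0.686
finger_force: 43.6
```

Emit:
send_rows(
  series=[
    {"tx":-0.006,"ty":-0.042,"tz":0,"twist":0,"jaw":-1},
    {"tx":-0.006,"ty":-0.042,"tz":0,"twist":0,"jaw":-1},
    {"tx":-0.006,"ty":-0.042,"tz":0,"twist":0,"jaw":-1},
    {"tx":-0.006,"ty":-0.042,"tz":0,"twist":0,"jaw":-1},
    {"tx":-0.006,"ty":-0.042,"tz":0,"twist":0,"jaw":-1},
    {"tx":-0.006,"ty":-0.042,"tz":0,"twist":0,"jaw":-1},
    {"tx":-0.003,"ty":-0.023,"tz":0,"twist":0,"jaw":-1},
    {"tx":0,"ty":0,"tz":0,"twist":0,"jaw":-1},
  ],
)

```text
time_s: 21.2
ee_pos: [0.5178, 0.3148, 0.2982]
eef_rot: [0.997, -0.076, -0.003, 0.001]
wrist_force: [-0.1, -0.6, -1.4]
grip_width: 0.688
finger_force: 43.7
```

Emit:
send_rows(
  series=[
    {"tx":0,"ty":0,"tz":0.02,"twist":0,"jaw":-1},
    {"tx":0,"ty":0,"tz":0.02,"twist":0,"jaw":-1},
    {"tx":0,"ty":0,"tz":0,"twist":0,"jaw":-1},
    {"tx":0,"ty":0,"tz":0,"twist":0,"jaw":-1},
  ],
)

```text
time_s: 21.6
ee_pos: [0.5188, 0.3112, 0.2606]
eef_rot: [0.997, -0.079, -0.001, 0.001]
wrist_force: [0.7, 0.5, -1.3]
grip_width: 0.688
finger_force: 43.7
```

```bash
python3 plan.py .5174 .3123 .231 -8.8; sed -i 's/120:460/60:400/' pit.py; python3 pit.py blue b4 side 50
```

```text
t 21.6 at [0.5188 0.3112 0.2606] psi -9.05 j [ 0.43  0.3   1.33 -0.    1.51  2.15] | twist -0.0043 tx -0.0016 ty -0.0009 tz 0.0296 F [ 0.74  0.46 -1.33] w 0.688
1292 1285 phi -10.4 el 52.3 rms 0.0012 len 0.0955 axis dy,dz at TCP x [-0.0005  0.0267] bottom [0.5339 0.3079 0.3073] mouth [0.4765 0.3185 0.2317] ee [0.5188 0.3112 0.2606] F [ 0.7  0.5 -1.3] t 21.6
```

View pics/b4.png

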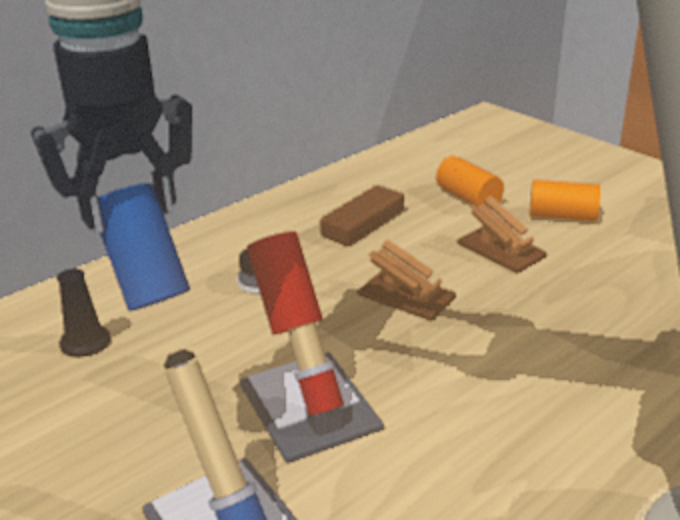

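Emit:
send_rows(
  series=[
    {"tx":-0.0015,"ty":0,"tz":0.014,"twist":0,"jaw":-1},
    {"tx":-0.0015,"ty":0,"tz":0.0145,"twist":0,"jaw":-1},
    {"tx":-0.0064,"ty":0,"tz":0.0077,"twist":0,"jaw":-1},
    {"tx":-0.0064,"ty":0,"tz":0.0077,"twist":0,"jaw":-1},
    {"tx":-0.0064,"ty":0,"tz":0.0077,"twist":0,"jaw":-1},
    {"tx":0,"ty":0,"tz":0,"twist":0,"jaw":-1},
    {"tx":0,"ty":0,"tz":0,"twist":0,"jaw":-1},
  ],
)

```text
time_s: 22.35
ee_pos: [0.4975, 0.3161, 0.2107]
eef_rot: [0.997, -0.078, 0.0, -0.0]
wrist_force: [-0.0, -0.5, -1.5]
grip_width: 0.688
finger_force: 43.7
```

```bash
python3 plan.py .5 .3 .2 -8.8; python3 pit.py blue b5 side 50
```

```text
t 22.35 at [0.4975 0.3161 0.2107] psi -8.98 j [ 0.45  0.29  1.46 -0.    1.38  2.18] | twist -0.0032 tx 0.0049 ty 0.0155 tz 0.0107 F [-0.02 -0.46 -1.48] w 0.688
1065 1060 phi -10.7 el 52.5 rms 0.0013 len 0.0953 axis dy,dz at TCP x [-0.0007  0.027 ] bottom [0.5124 0.3126 0.2574] mouth [0.4554 0.3233 0.1818] ee [0.4975 0.3161 0.2107] F [-0.  -0.5 -1.5] t 22.35
```

View pics/b5.png

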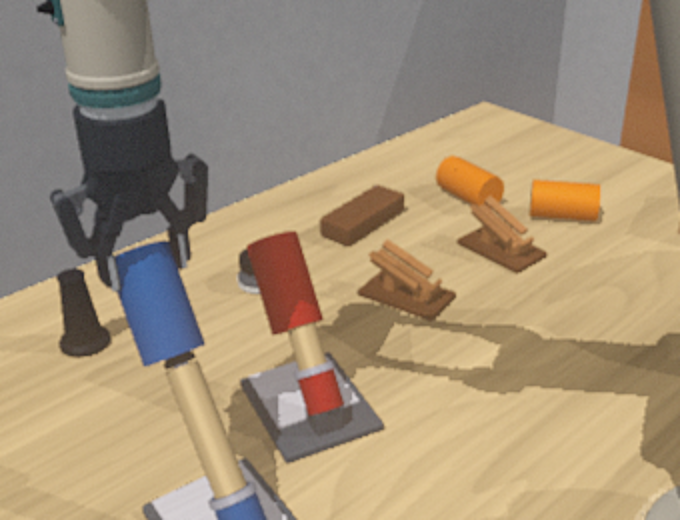

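Emit:
send_rows(
  series=[
    {"tx":-0.001,"ty":0.0025,"tz":-0.001,"twist":0,"jaw":-1},
    {"tx":-0.0064,"ty":0,"tz":0.0077,"twist":0,"jaw":-1},
    {"tx":-0.0064,"ty":0,"tz":0.0077,"twist":0,"jaw":-1},
    {"tx":-0.0064,"ty":0,"tz":0.0077,"twist":0,"jaw":-1},
    {"tx":0,"ty":0,"tz":0,"twist":0,"jaw":-1},
  ],
)

```text
time_s: 22.9
ee_pos: [0.4748, 0.3162, 0.1864]
eef_rot: [0.997, -0.078, -0.002, 0.001]
wrist_force: [-1.1, 0.6, -2.2]
grip_width: 0.686
finger_force: 43.7
```

Emit:
send_rows(
  series=[
    {"tx":-0.0064,"ty":0,"tz":0.0077,"twist":0,"jaw":-1},
    {"tx":-0.0064,"ty":0,"tz":0.0077,"twist":0,"jaw":-1},
    {"tx":-0.0064,"ty":0,"tz":0.0077,"twist":0,"jaw":-1},
    {"tx":0,"ty":0,"tz":0,"twist":0,"jaw":-1},
  ],
)

```text
time_s: 23.3
ee_pos: [0.456, 0.3192, 0.1635]
eef_rot: [0.997, -0.078, -0.002, 0.001]
wrist_force: [-0.2, 0.9, -1.6]
grip_width: 0.686
finger_force: 43.7
```

```bash
python3 plan.py .5 .3 .2 -8.8; python3 pit.py blue b6 side 50
```

```text
t 23.3 at [0.456  0.3192 0.1635] psi -8.97 j [0.49 0.28 1.61 0.   1.26 2.21] | twist -0.0029 tx 0.0464 ty 0.0122 tz -0.0365 F [-0.16  0.85 -1.61] w 0.686
916 912 phi -11.0 el 52.4 rms 0.0013 len 0.087 axis dy,dz at TCP x [-0.0005  0.0267] bottom [0.4661 0.3167 0.2036] mouth [0.414  0.3268 0.1346] ee [0.456  0.3192 0.1635] F [-0.2  0.9 -1.6] t 23.3
```

Emit:
send_rows(
  series=[
    {"tx":-0.0064,"ty":0,"tz":0.0077,"twist":0,"jaw":-1},
    {"tx":-0.0032,"ty":0,"tz":0.0038,"twist":0,"jaw":-1},
    {"tx":0,"ty":0,"tz":0,"twist":0,"jaw":-1},
  ],
)

```text
time_s: 23.65
ee_pos: [0.4477, 0.3209, 0.1528]
eef_rot: [0.997, -0.078, -0.001, 0.0]
wrist_force: [0.6, 0.4, -1.4]
grip_width: 0.688
finger_force: 43.7
```

Emit:
send_rows(
  series=[
    {"tx":-0.0013,"ty":0,"tz":0.0015,"twist":0,"jaw":-1},
    {"tx":0,"ty":0,"tz":0,"twist":0,"jaw":-1},
  ],
)

```text
time_s: 23.85
ee_pos: [0.4474, 0.3213, 0.152]
eef_rot: [0.997, -0.079, 0.0, 0.0]
wrist_force: [0.3, 1.0, -0.9]
grip_width: 0.685
finger_force: 43.7
```

Emit:
send_rows(
  series=[
    {"tx":-0.0013,"ty":0,"tz":0.0015,"twist":0,"jaw":-1},
    {"tx":0,"ty":0,"tz":0,"twist":0,"jaw":-1},
  ],
)

```text
time_s: 24.05
ee_pos: [0.446, 0.3215, 0.1505]
eef_rot: [0.997, -0.079, -0.0, 0.0]
wrist_force: [-0.3, -0.4, -2.2]
grip_width: 0.687
finger_force: 43.7
```

Emit:
send_rows(
  series=[
    {"tx":-0.0013,"ty":0,"tz":0.0015,"twist":0,"jaw":-1},
    {"tx":0,"ty":0,"tz":0,"twist":0,"jaw":-1},
  ],
)

```text
time_s: 24.25
ee_pos: [0.4446, 0.3216, 0.1488]
eef_rot: [0.997, -0.079, -0.0, 0.0]
wrist_force: [-0.1, 1.1, -2.3]
grip_width: 0.683
finger_force: 43.7
```

Emit:
send_rows(
  series=[
    {"tx":-0.0013,"ty":0,"tz":0.0015,"twist":0,"jaw":-1},
    {"tx":0,"ty":0,"tz":0,"twist":0,"jaw":-1},
  ],
)

```text
time_s: 24.45
ee_pos: [0.4433, 0.3218, 0.1473]
eef_rot: [0.997, -0.079, -0.0, 0.0]
wrist_force: [-0.4, -0.6, -1.8]
grip_width: 0.688
finger_force: 43.7
```

Emit:
send_rows(
  series=[
    {"tx":-0.0013,"ty":0,"tz":0.0015,"twist":0,"jaw":-1},
    {"tx":0,"ty":0,"tz":0,"twist":0,"jaw":-1},
  ],
)

```text
time_s: 24.65
ee_pos: [0.442, 0.322, 0.1458]
eef_rot: [0.997, -0.078, -0.0, 0.0]
wrist_force: [-0.9, 0.8, -1.4]
grip_width: 0.688
finger_force: 43.7
```

Emit:
send_rows(
  series=[
    {"tx":-0.0013,"ty":0,"tz":0.0015,"twist":0,"jaw":-1},
    {"tx":0,"ty":0,"tz":0,"twist":0,"jaw":-1},
  ],
)

```text
time_s: 24.85
ee_pos: [0.4407, 0.3223, 0.1443]
eef_rot: [0.997, -0.078, -0.0, 0.0]
wrist_force: [0.2, -0.4, -1.5]
grip_width: 0.691
finger_force: 43.7
```

Emit:
send_rows(
  series=[
    {"tx":-0.0013,"ty":0,"tz":0.0015,"twist":0,"jaw":-1},
    {"tx":0,"ty":0,"tz":0,"twist":0,"jaw":-1},
  ],
)

```text
time_s: 25.05
ee_pos: [0.4394, 0.3225, 0.1428]
eef_rot: [0.997, -0.078, -0.0, 0.0]
wrist_force: [-0.6, -0.1, -0.8]
grip_width: 0.685
finger_force: 43.7
```

Emit:
send_rows(
  series=[
    {"tx":-0.0013,"ty":0,"tz":0.0015,"twist":0,"jaw":-1},
    {"tx":0,"ty":0,"tz":0,"twist":0,"jaw":-1},
  ],
)

```text
time_s: 25.25
ee_pos: [0.4381, 0.3227, 0.1413]
eef_rot: [0.997, -0.078, -0.0, 0.0]
wrist_force: [-0.5, -0.3, -1.3]
grip_width: 0.688
finger_force: 43.7
```

Emit:
send_rows(
  series=[
    {"tx":-0.0013,"ty":0,"tz":0.0015,"twist":0,"jaw":-1},
    {"tx":0,"ty":0,"tz":0,"twist":0,"jaw":-1},
  ],
)

```text
time_s: 25.45
ee_pos: [0.4369, 0.3228, 0.1398]
eef_rot: [0.997, -0.078, -0.0, 0.0]
wrist_force: [-0.4, 0.4, -1.5]
grip_width: 0.686
finger_force: 43.7
```

Emit:
send_rows(
  series=[
    {"tx":-0.0013,"ty":0,"tz":0.0015,"twist":0,"jaw":-1},
    {"tx":0,"ty":0,"tz":0,"twist":0,"jaw":-1},
  ],
)

```text
time_s: 25.65
ee_pos: [0.4355, 0.3231, 0.1383]
eef_rot: [0.997, -0.078, -0.0, 0.0]
wrist_force: [0.1, 0.1, -1.8]
grip_width: 0.684
finger_force: 43.7
```

Emit:
send_rows(
  series=[
    {"tx":-0.0013,"ty":0,"tz":0.0015,"twist":0,"jaw":-1},
    {"tx":0,"ty":0,"tz":0,"twist":0,"jaw":-1},
  ],
)

```text
time_s: 25.85
ee_pos: [0.4346, 0.3234, 0.137]
eef_rot: [0.997, -0.078, 0.0, -0.0]
wrist_force: [0.7, 0.7, -1.5]
grip_width: 0.689
finger_force: 43.7
```

Emit:
send_rows(
  series=[
    {"tx":-0.0013,"ty":0,"tz":0.0015,"twist":0,"jaw":-1},
    {"tx":0,"ty":0,"tz":0,"twist":0,"jaw":-1},
  ],
)

```text
time_s: 26.05
ee_pos: [0.4338, 0.3236, 0.1358]
eef_rot: [0.997, -0.078, 0.001, -0.0]
wrist_force: [1.4, -1.2, -0.0]
grip_width: 0.686
finger_force: 43.8
```

Emit:
send_rows(
  series=[
    {"tx":-0.0008,"ty":0,"tz":0.001,"twist":0,"jaw":-1},
    {"tx":0,"ty":0,"tz":0,"twist":0,"jaw":-1},
  ],
)

```text
time_s: 26.25
ee_pos: [0.4331, 0.3237, 0.1349]
eef_rot: [0.997, -0.078, 0.001, -0.0]
wrist_force: [2.1, -0.4, 2.0]
grip_width: 0.689
finger_force: 43.9
```

Emit:
send_rows(
  series=[
    {"tx":0.0015,"ty":0,"tz":0.0013,"twist":0,"jaw":-1},
    {"tx":0.0015,"ty":0,"tz":0.0013,"twist":0,"jaw":-1},
    {"tx":0,"ty":0,"tz":0,"twist":0,"jaw":-1},
  ],
)

```text
time_s: 26.55
ee_pos: [0.436, 0.3234, 0.1321]
eef_rot: [0.997, -0.079, 0.0, -0.0]
wrist_force: [1.0, -0.2, 2.9]
grip_width: 0.687
finger_force: 44.1
```

Emit:
send_rows(
  series=[
    {"tx":0.0015,"ty":0,"tz":0.0013,"twist":0,"jaw":-1},
    {"tx":0,"ty":0,"tz":0,"twist":0,"jaw":-1},
  ],
)

```text
time_s: 26.75
ee_pos: [0.4373, 0.3231, 0.1306]
eef_rot: [0.997, -0.079, 0.0, -0.0]
wrist_force: [0.7, 0.6, 3.6]
grip_width: 0.689
finger_force: 44.1
```

Emit:
send_rows(
  series=[
    {"tx":0.0018,"ty":0,"tz":0.0009,"twist":0,"jaw":-1},
    {"tx":0,"ty":0,"tz":0,"twist":0,"jaw":-1},
  ],
)

```text
time_s: 26.95
ee_pos: [0.4389, 0.3227, 0.1296]
eef_rot: [0.997, -0.079, 0.0, 0.0]
wrist_force: [0.6, 1.0, 2.5]
grip_width: 0.685
finger_force: 44.0
```

Emit:
send_rows(
  series=[
    {"tx":0.0018,"ty":0,"tz":0.0009,"twist":0,"jaw":-1},
    {"tx":0,"ty":0,"tz":0,"twist":0,"jaw":-1},
  ],
)

```text
time_s: 27.15
ee_pos: [0.4406, 0.3223, 0.1286]
eef_rot: [0.997, -0.079, -0.0, 0.0]
wrist_force: [1.1, -0.7, 2.6]
grip_width: 0.687
finger_force: 43.9
```

```bash
python3 pit.py blue b7 side 50
```

```text
927 923 phi -10.3 el 51.8 rms 0.0013 len 0.0853 axis dy,dz at TCP x [-0.0005  0.027 ] bottom [0.4496 0.3202 0.1672] mouth [0.3977 0.3296 0.1002] ee [0.4406 0.3223 0.1286] F [ 1.1 -0.7  2.6] t 27.15
```

Emit:
send_rows(
  series=[
    {"tx":0.0015,"ty":0,"tz":0.0013,"twist":0,"jaw":-1},
    {"tx":0,"ty":0,"tz":0,"twist":0,"jaw":-1},
  ],
)

```text
time_s: 27.4
ee_pos: [0.4421, 0.3221, 0.1273]
eef_rot: [0.997, -0.079, -0.0, 0.0]
wrist_force: [1.0, -1.0, 1.5]
grip_width: 0.69
finger_force: 43.9
```

Emit:
send_rows(
  series=[
    {"tx":0.0012,"ty":0,"tz":0.001,"twist":0,"jaw":-1},
    {"tx":0,"ty":0,"tz":0,"twist":0,"jaw":-1},
  ],
)

```text
time_s: 27.6
ee_pos: [0.4431, 0.3219, 0.1263]
eef_rot: [0.997, -0.079, -0.0, 0.0]
wrist_force: [1.4, -0.1, 2.5]
grip_width: 0.688
finger_force: 43.8
```

Emit:
send_rows(
  series=[
    {"tx":0.0015,"ty":0,"tz":0.0013,"twist":0,"jaw":-1},
    {"tx":0,"ty":0,"tz":0,"twist":0,"jaw":-1},
  ],
)

```text
time_s: 27.8
ee_pos: [0.4438, 0.3218, 0.1254]
eef_rot: [0.997, -0.079, -0.001, 0.0]
wrist_force: [-3.0, 0.5, 5.7]
grip_width: 0.687
finger_force: 44.0
```

Emit:
send_rows(
  series=[
    {"tx":0.0012,"ty":0,"tz":0.001,"twist":0,"jaw":-1},
    {"tx":0,"ty":0,"tz":0,"twist":0,"jaw":-1},
  ],
)

```text
time_s: 28.0
ee_pos: [0.4437, 0.3219, 0.1251]
eef_rot: [0.997, -0.079, -0.002, -0.0]
wrist_force: [-4.5, -0.5, 10.1]
grip_width: 0.695
finger_force: 44.6
```

Emit:
send_rows(
  series=[
    {"tx":-0.001,"ty":0,"tz":-0.0008,"twist":0,"jaw":-1},
    {"tx":0,"ty":0,"tz":0,"twist":0,"jaw":0.42},
    {"tx":0,"ty":0,"tz":0,"twist":0,"jaw":0.5},
    {"tx":0,"ty":0,"tz":0,"twist":0,"jaw":1},
    {"tx":0,"ty":0,"tz":0,"twist":0,"jaw":1},
    {"tx":0,"ty":0,"tz":0,"twist":0,"jaw":1},
  ],
)

```text
time_s: 28.6
ee_pos: [0.4448, 0.3216, 0.1246]
eef_rot: [0.997, -0.079, -0.0, 0.0]
wrist_force: [0.5, -0.8, -0.3]
grip_width: 1.002
finger_force: 0.0
```

```bash
python3 pit.py blue b8 side 50; python3 plan.py .4 .1 .3 -9
```

```text
898 895 phi -9.7 el 49.8 rms 0.0013 len 0.0857 axis dy,dz at TCP x [-0.001   0.0298] bottom [0.4536 0.3191 0.1651] mouth [0.3992 0.3284 0.0996] ee [0.4448 0.3216 0.1246] F [ 0.5 -0.8 -0.3] t 28.6
t 28.65 at [0.4449 0.3216 0.1247] psi -9.02 j [ 0.5   0.29  1.69 -0.    1.16  2.23] | twist -0.0003 tx -0.0097 ty 0.2259 tz -0.1753 F [-0.18  0.08  0.01] w 1.005
```

Both cups are seated at about 50° elevation, so I retreat straight up and check.

Emit:
send_rows(
  series=[
    {"tx":0,"ty":0,"tz":-0.02,"twist":0,"jaw":1},
    {"tx":0,"ty":0,"tz":-0.04,"twist":0,"jaw":1},
    {"tx":0,"ty":0,"tz":-0.045,"twist":0,"jaw":1},
    {"tx":0,"ty":0,"tz":-0.045,"twist":0,"jaw":1},
    {"tx":0,"ty":0,"tz":-0.04,"twist":0,"jaw":1},
    {"tx":0,"ty":0,"tz":0,"twist":0,"jaw":1},
    {"tx":0,"ty":0,"tz":0,"twist":0,"jaw":1},
  ],
)

```text
time_s: 29.35
ee_pos: [0.4451, 0.3219, 0.3157]
eef_rot: [0.997, -0.079, 0.001, -0.0]
wrist_force: [0.2, -0.2, -1.0]
grip_width: 1.001
finger_force: 0.0
```

```bash
python3 pit.py blue b9 side 50
```

```text
Traceback (most recent call last):
  File "pit.py", line 18, in <module>
    d=dirn(p[2],p[3]); t=(P[k]-e)@d; lo,hi=np.percentile(t,[1,99]); org=e+np.array([0,p[0],p[1]]); b=(org-e)@d
                                           ~~~~~~~~~~~~~^^^^^^^^^^
IndexError: index -1 is out of bounds for axis 0 with size 0
```

View pics/b9.png

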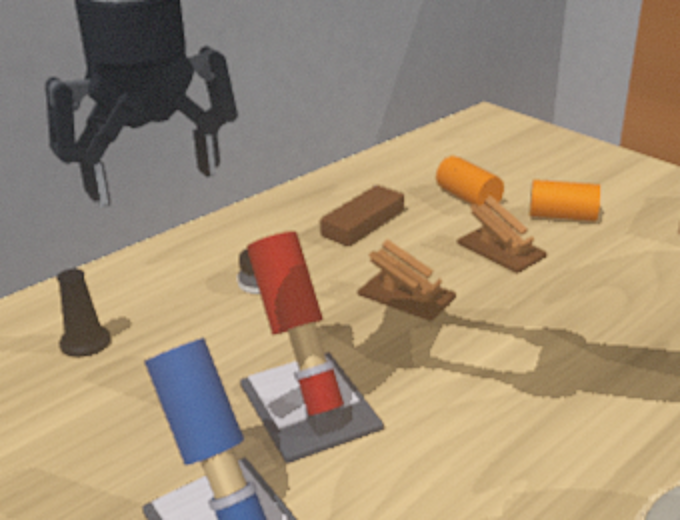

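The picture shows the blue cup hanging on the blue-socket peg at (195,400) and the red cup on the red-socket peg at (285,280). The gripper is clear, and the spool, tin and brush have not moved. (The traceback is only the fit, which searches for the cup near the gripper.)

```bash
python3 -c "
from cell import *
print(close_job())"
```

```text
the job is handed in; nothing more can be done
None
```

Both cups hang mouth-down with their floors resting on the tips of their matching pegs, red placed first and then blue; the tin, thread and brush were left untouched, and the job was handed in at about 29 s of the 64 s limit (no verdict was returned).

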